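# Check a glued frame for square by its diagonals

### The job

The wooden frame on the bench is glued but not yet set, so check it for square with the slide rule: lay the rule across the diagonal from the near left corner to the far right one, draw it out until the hook is home on its corner and the nose pin is gently home in the opposite inside corner, then measure the other diagonal in the same way. Compare the two lengths and leave the rule lying flat across the longer diagonal, hook and nose both home, so that I see which way to pull the frame. Press only lightly so that the frame is not pushed out of the shape you found it in, and leave the other things on the bench undisturbed.

Things in the scene. Friction and masses are not known exactly. Their poses are not given: they have to be found in the camera images.
- frame: Wooden frame lying on the bench, all rails 18 mm wide, 30 mm tall. Origin: middle of the underside of the near rail (screwed down); x points to the far rail, y left along the near rail, z up. Near and far rails are 238 mm long, stay parallel, centre lines 220 mm apart. The far rail is shifted along y by an unknown 0 to 16 mm either way, so the frame is a parallelogram.
- near_left (a point): Near left corner plug on the frame's top, where the centre lines of the rails cross (y = +110 mm, z = 30 mm in the frame's frame). The outside corner is 9 mm nearer and 9 mm farther left, the inside corner 9 mm farther and 9 mm to the right. The far left plug is 220 mm ahead (frame's x), plus the shift along y.
- near_right (a point): Near right corner plug, likewise (y = -110 mm). The left and right rails run straight between the plugs. The far inside corners lie 211 mm ahead (x) of the near plugs, 9 mm inward in y, plus about 0.96 of the shift. The glued joints give way when the far end is pushed sideways with about 11 N.
- rule: Slide rule, wooden stock 28 mm wide with a brass slide on top, about 0.34 kg, 305 to 370 mm long. Origin on the underside of the stock, on its middle line, where the tip of the outside corner sits when the hook is home (12.7 mm before the plug); x points along the rule to the nose, z up. It lies at first on a 42 mm high wooden block, later with its underside on top of the frame, pins hanging down.
- hook (a point): Small dark mark on the stock, 12.7 mm from the rule's origin toward the nose: over the corner plug when the hook is home. Hook: two 8 mm pins at x = 6.3, y = +-12 mm of the rule, straddling the corner from outside; a third 8 mm pin at x = 39 mm stands inside the corner with 8 mm of play along the rule and holds the stock when the slide is pushed in. Pins reach 20 mm below the underside.
- rule_slide (a joint): The rule's reading: travel of the slide out of the stock in m (0 in, 0.065 out; nearly in at first). It stays where it is put and takes about 2.5 N to move. With hook and nose home it reads 0.03 to 0.055 in this frame; the larger reading is the longer diagonal. Drawing the slide out drags the stock along until its hook holds on the corner.
- handle (a point): Middle of the wooden handle on the slide: a block 40 mm long (along the rule), 14 mm wide, 34 mm tall, its middle 31.5 mm above the rule's underside, at x = 128 mm + reading in the rule's frame, roughly over its centre of mass; axes as the rule's.
- nose (a point): On the axis of the slide's steel nose pin (10 mm in diameter, 20 mm long, downward), at the level of the rule's underside, x = 262 mm + reading. Home, the pin touches both rails of an inside corner, its axis 5 mm from each. A wooden shoe, 26 mm wide, lies on top of the corner; its toe rises from 10 to 30 mm beyond the pin axis.
- paste_pot0: Small pot, 45 mm across, 34 mm tall; bystander; origin under its centre.
- tape_measure: Tape measure, 61x76x66 mm; bystander; origin under its centre.
- sanding_block: Sanding block, 105x123x32 mm; bystander; origin under its centre.

How it is judged:
By the outcome, as a careful person would: the job done as asked, in the order asked, and still so for the second after the job is handed in, with the robot touching nothing.
It also fails if it takes over 72 s, if anything falls off the work surface, if the arm or the gripper's body presses on something with over 40 N, if the wrist force passes 120 N, or if a joint passes its speed limit or range.

### The arm

A 6-joint arm with a two-finger parallel gripper is mounted at the origin on a cart in front of the work surface, level with it; the furniture and walls round the work are solid. World frame = base frame: x ahead of the robot, y to its left, z up, the work surface at z = 0. Lengths are in m, angles in rad, forces in N, time in s.
With the tool pointing down it reaches from about 0.425 to 0.95 m from the base axis. Payload 3.5 kg.
Tool frame: the origin (TCP) lies at the very end of the fingers, on their centre line; the grasp point (between the pads) lies 19 mm behind it; y points along the fingers, z is the direction in which the jaws open and shut, and the axes are right-handed (so a half turn about y gives the same grasp; the last joint's range is limited). The gripper opens to 85 mm and grips with 20 to 120 N. Pads are 22 mm wide; open, the fingers measure 114 mm over their backs; the gripper's body (76 mm by 85 mm) begins 54 mm behind the grasp point. The pads swing forward as they close: fully open they stand 13 mm farther back than shut.
Start: joints at [-1.374, 0.286, 1.577, -0, 1.279, -0.15], TCP at [0.229, -0.635, 0.205] pointing down, gripper open.
Joint ranges: [-2.77, 2.77], [-0.9, 2.22], [0.21, 2.48], [-1.53, 4.67], [0.24, 2.81], [-2.84, 2.84]. Speed limits (rad/s): [2.79, 2.79, 3.14, 3.14, 3.14, 3.14].

### API

Orientations are given as a unit quaternion [x, y, z, w].
In Python, from plant import ctrl, cams gives the robot as it stands.
- The arm moves only by the tool play_rows, never from a script. Its argument "steps" is a list of rows, each an object of numbers: "claw": the finger opening in cm, from 0 to 8.54; "tx", "ty", "tz": the shift along the tool's x, y, z in cm; "ax", "ay", "az": the turn, a rotation vector about the tool's x, y, z in degrees. A call has 1 to 12 rows; each row is the pose to reach, as a shift and turn from the pose commanded when the call began, along the tool's axes at that moment; what a row does not reach only later rows make up. A row lasts 1/12 s, in which the tool goes at most 41.7 mm and 7.16 degrees, less where a joint would pass 70% of its speed; a pose out of reach is approached as far as the arm can. A call with a gripper value outside its range is refused whole. The fingers move at their own pace and stop on an object; "grip_force" is the grip in N (left out, the last holds). Time passes only in rows, so rows that repeat a pose let the fingers close. It gives the time, the measured TCP pose, the force and the opening at its end, in the units of the state.
- ctrl.get_state(): the state, without advancing time (a new reading comes with each control period).
- cams.read_camera(name): name is "scene" or "top" or "wrist"; returns (picture, depth): 384x512x3 uint8, blue, green, red; 384x512 float32, m along the optical axis (not along the pixel's ray), 0 where there is no reading.
- cams.camera_model(name): a dict with "intrinsics" (3x3 intrinsics, pixels), "rvec" (rotation vector, rad) and "tvec" (3), from world to camera coordinates, as OpenCV has them; the wrist camera has in their place "tool_from_camera" (4x4, takes a point from camera to tool coordinates, whose origin is the TCP and whose axes are the tool frame's). Camera axes: x right, y down, z forward; pixel columns grow to the right and rows downward; lengths in m; the calibration is good to about 2 mm. A picture is of the moment at which its call begins: read the wrist's pose just before it. camera_model takes no time and is no camera call.
- ctrl.sign_off(): hands the job in, once; it reports no verdict.
The state is a dict: "time": time; "qpos": joint angles; "dq": joint speeds; "joint_efforts": joint torques, N m; "eef_pos": TCP position; "tcp_rot": TCP orientation; "contact_force": force on the tool from outside, world axes, zero at the start; "wrist_torque": the same for the moment, N m; "opening": opening from 0.0 (shut) to 1.0 (fully open).
Only numpy, scipy, OpenCV 4.12 (cv2) and the standard library are available. Lean on these libraries where they do the work, as an engineer would, in place of code of your own. Each camera call takes 0.05 s, during which the arm holds its last target.

## Working session

There is one attempt and no reset: what is moved stays moved. The work goes in short steps, Python scripts to look and compute and a tool call to move; the robot and the scene stay as the last step left them, time stands still between calls to the robot, and variables do not carry over. Pictures are saved under pics/ and viewed, and the job is handed in when it is done.

Besides the shell and the picture viewer there is one more tool, called after "Emit:" as name(argument=value, ...), one argument or row to a line, values as JSON. play_rows: Moves the arm, as the interface text tells. Its arguments: {"type":"object","properties":{"steps":{"type":"array","items":{"type":"object","properties":{"claw":{"type":"number"},"tx":{"type":"number"},"ty":{"type":"number"},"tz":{"type":"number"},"ax":{"type":"number"},"ay":{"type":"number"},"az":{"type":"number"}}}},"grip_force":{"type":"number"}},"required":["steps"]}

```bash
ls; mkdir -p pics
python3 - <<'E'
from plant import ctrl, cams
import cv2,numpy as np
print(ctrl.get_state())
for n in ["scene","top"]:
    p,d=cams.read_camera(n); cv2.imwrite(f"pics/{n}0.png",p); np.save(f"pics/{n}0d.npy",d); print(n,cams.camera_model(n))
print(cams.camera_model("wrist"))
E
```

```text
pics
{'time': 0.0, 'qpos': array([-1.37399097e+00,  2.87172261e-01,  1.57818698e+00,  8.11368342e-06,
        1.27859829e+00, -1.49982210e-01]), 'dq': array([ 1.35255589e-04, -1.16008749e-03, -5.14744107e-04,  4.53942204e-04,
       -7.80724366e-05, -1.03428987e-03]), 'joint_efforts': array([-3.32714053e-04, -4.05977511e+01, -2.92630488e+01, -9.96272956e-05,
        5.79765197e-03,  4.93686798e-06]), 'eef_pos': array([ 0.22931609, -0.6340849 ,  0.20323746]), 'tcp_rot': array([-0.12201039,  0.69733926, -0.69566737,  0.12197674]), 'contact_force': array([-0.14263408, -0.8164268 , -0.13224191]), 'wrist_torque': array([-0.03311855,  0.01040527, -0.03247975]), 'opening': 1.0024943393032313}
scene {'intrinsics': array([[446.63791164,   0.        , 253.30848309],
       [  0.        , 446.63791164, 187.03064036],
       [  0.        ,   0.        ,   1.        ]]), 'rvec': array([ 1.19026632, -2.06767526,  1.18850571]), 'tvec': array([0.40520128, 0.28471188, 1.02087932])}
top {'intrinsics': array([[378.59544592,   0.        , 255.54030062],
       [  0.        , 378.59544592, 186.21703864],
       [  0.        ,   0.        ,   1.        ]]), 'rvec': array([ 2.26356265, -1.93842423,  0.20882727]), 'tvec': array([0.05307407, 0.62208897, 0.98586103])}
{'intrinsics': array([[280.58322154,   0.        , 255.43937443],
       [  0.        , 280.58322154, 193.78838093],
       [  0.        ,   0.        ,   1.        ]]), 'tool_from_camera': array([[ 4.94490845e-05,  9.50163337e-01,  3.11752515e-01,
        -8.06549914e-02],
       [ 1.24763891e-03, -3.11752331e-01,  9.50162580e-01,
        -1.69433416e-01],
       [ 9.99999220e-01,  3.41969898e-04, -1.20087662e-03,
        -7.02802511e-04],
       [ 0.00000000e+00,  0.00000000e+00,  0.00000000e+00,
         1.00000000e+00]])}
```

View pics/scene0.png

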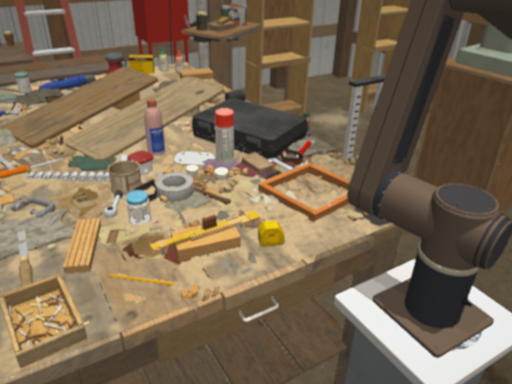

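View pics/top0.png

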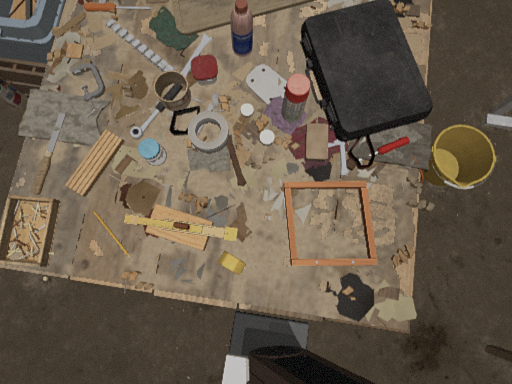

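The top view shows the frame at about (285..377, 180..265), the rule on its block from (125,218) to (237,235) with its handle near (182,226), and the yellow tape measure at (231,262). I'll enlarge it for detail.

```bash
cat > h.py <<'E'
import cv2,numpy as np
from plant import ctrl,cams
from scipy.spatial.transform import Rotation as R
def model(n):
    m=cams.camera_model(n);K=m["intrinsics"]
    if n=="wrist":
        s=ctrl.get_state();T=np.eye(4);T[:3,:3]=R.from_quat(s["tcp_rot"]).as_matrix();T[:3,3]=s["eef_pos"]
        W=T@m["tool_from_camera"]; return K,W[:3,:3],W[:3,3]
    Rc=R.from_rotvec(m["rvec"]).as_matrix(); return K,Rc.T,-Rc.T@m["tvec"]
def ray(M,uv,z):
    K,Rw,o=M; uv=np.atleast_2d(np.asarray(uv,float))
    d=(Rw@np.linalg.inv(K)@np.c_[uv,np.ones(len(uv))].T).T
    t=(z-o[2])/d[:,2]; return o+d*t[:,None]
def proj(M,p):
    K,Rw,o=M; c=(np.atleast_2d(p)-o)@Rw; q=c@K.T; return q[:,:2]/q[:,2:]
def crop(img,x0,y0,x1,y1,f,name):
    cv2.imwrite(name,cv2.resize(img[y0:y1,x0:x1],None,fx=f,fy=f,interpolation=cv2.INTER_CUBIC))
E
python3 - <<'E'
from h import *
t=cv2.imread("pics/top0.png");crop(t,110,170,390,310,2.85,"pics/t1.png")
s=cv2.imread("pics/scene0.png");crop(s,140,150,360,270,3.6,"pics/s1.png")
M=model("top");print(M[2],ray(M,[[125,218],[237,235],[182,226],[285,185],[370,182],[376,262],[292,264],[231,262]],0.03))
E
```

```text
[0.39121573 0.12065388 1.09276091] [[ 0.46677128  0.49794354  0.03      ]
 [ 0.46823755  0.17888524  0.03      ]
 [ 0.46931393  0.33531327  0.03      ]
 [ 0.63040247  0.06601607  0.03      ]
 [ 0.67699699 -0.17481532  0.03      ]
 [ 0.45404469 -0.21185962  0.03      ]
 [ 0.41316497  0.01644528  0.03      ]
 [ 0.39276595  0.18312805  0.03      ]]
```

View pics/t1.png

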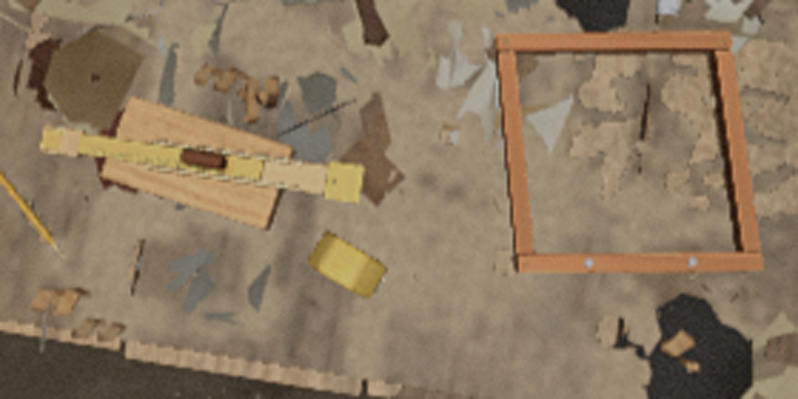

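View pics/s1.png

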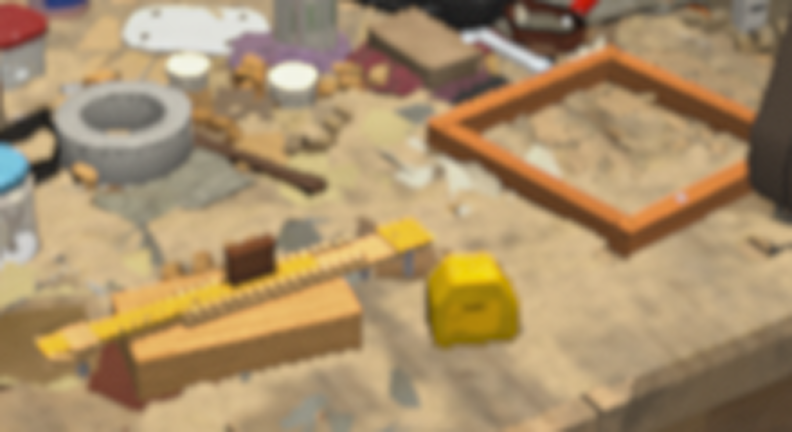

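Run:
```python
from h import *
s=ctrl.get_state();print(R.from_quat(s["tcp_rot"]).as_matrix().round(3), np.degrees(s["qpos"]).round(1))
t=cv2.imread("pics/top0.png");M=model("top")
hsv=cv2.cvtColor(t,cv2.COLOR_BGR2HSV)
print(hsv[263,300:370:20],hsv[200:250:20,290],hsv[226,182],hsv[220,140],hsv[262,231])
m=cv2.inRange(hsv,(5,130,110),(14,255,255)); m[:,:270]=0;m[:160]=0;m[285:]=0;m[:,385:]=0
cv2.imwrite("pics/m.png",cv2.resize(m[170:275,275:385],None,fx=5,fy=5,interpolation=0))
# rule handle
h=cv2.inRange(hsv,(0,100,20),(12,255,110));h[:,:175]=0;h[:,195:]=0;h[:215]=0;h[236:]=0
ys,xs=np.nonzero(h);print(len(xs),xs.mean(),ys.mean())
print(ray(M,[[xs.mean(),ys.mean()]],.09))
```

```text
[[-0.94  -0.     0.34 ]
 [-0.34   0.002 -0.94 ]
 [-0.    -1.    -0.002]] [-78.7  16.5  90.4  -0.   73.3  -8.6]
[[ 13 136 185]
 [ 13 135 183]
 [ 12 136 176]
 [ 13 138 175]] [[ 12 135 179]
 [ 13 137 170]
 [ 12 137 173]] [ 10 133 113] [ 21 126 193] [ 23 128 194]
47 181.7872340425532 225.5531914893617
[[0.46597909 0.32397794 0.09      ]]
```

View pics/m.png

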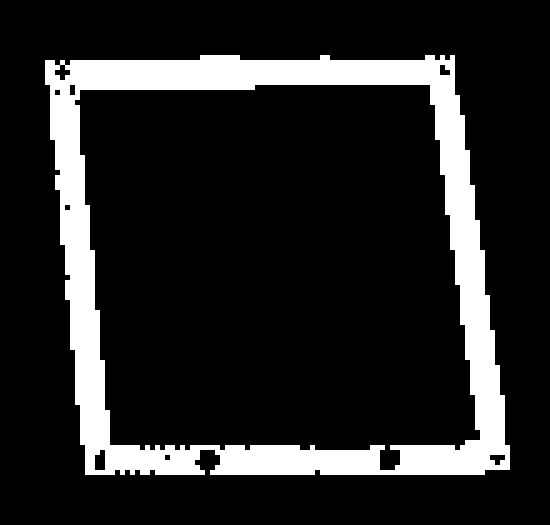

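The frame mask is clean (plugs at each corner, far rail shifted left). I'll move over the frame for a closer look on the way to the rule.

Emit:
play_rows(
  steps=[
    {"tx": -2, "tz": -1.7, "ay": -5},
    {"tx": -5, "tz": -4.2, "ay": -12},
    {"tx": -8, "tz": -6.8, "ay": -18},
    {"tx": -11, "tz": -9.4, "ay": -24},
    {"tx": -14, "tz": -12, "ay": -30},
    {"tx": -17, "tz": -14.5, "ay": -36},
    {"tx": -20, "tz": -17, "ay": -42},
    {"tx": -23, "tz": -19.6, "ay": -48},
    {"tx": -26, "tz": -22, "ay": -54},
    {"tx": -29, "tz": -24.7, "ay": -60},
    {"tx": -32, "tz": -27.2, "ay": -66},
    {"tx": -35, "tz": -29.8, "ay": -70},
  ],
)

```text
invalid input at $.steps[0]: expected keys claw, tx, ty, tz, ax, ay, az
```

Emit:
play_rows(
  steps=[
    {"claw": 8.5, "tx": -2, "ty": 0, "tz": -1.7, "ax": 0, "ay": -5, "az": 0},
    {"claw": 8.5, "tx": -5, "ty": 0, "tz": -4.2, "ax": 0, "ay": -12, "az": 0},
    {"claw": 8.5, "tx": -8, "ty": 0, "tz": -6.8, "ax": 0, "ay": -18, "az": 0},
    {"claw": 8.5, "tx": -11, "ty": 0, "tz": -9.4, "ax": 0, "ay": -24, "az": 0},
    {"claw": 8.5, "tx": -14, "ty": 0, "tz": -12, "ax": 0, "ay": -30, "az": 0},
    {"claw": 8.5, "tx": -17, "ty": 0, "tz": -14.5, "ax": 0, "ay": -36, "az": 0},
    {"claw": 8.5, "tx": -20, "ty": 0, "tz": -17, "ax": 0, "ay": -42, "az": 0},
    {"claw": 8.5, "tx": -23, "ty": 0, "tz": -19.6, "ax": 0, "ay": -48, "az": 0},
    {"claw": 8.5, "tx": -26, "ty": 0, "tz": -22, "ax": 0, "ay": -54, "az": 0},
    {"claw": 8.5, "tx": -29, "ty": 0, "tz": -24.7, "ax": 0, "ay": -60, "az": 0},
    {"claw": 8.5, "tx": -32, "ty": 0, "tz": -27.2, "ax": 0, "ay": -66, "az": 0},
    {"claw": 8.5, "tx": -35, "ty": 0, "tz": -29.8, "ax": 0, "ay": -70, "az": 0},
  ],
)

```text
time: 1.1
eef_pos: [0.4576, -0.2336, 0.2043]
tcp_rot: [0.501, -0.5, 0.499, -0.501]
contact_force: [0.5, -0.4, -0.1]
opening: 0.999
```

Emit:
play_rows(
  steps=[
    {"claw": 8.5, "tx": -3.5, "ty": 0, "tz": 2, "ax": 0, "ay": 0, "az": 0},
    {"claw": 8.5, "tx": -7.5, "ty": 0, "tz": 4, "ax": 0, "ay": 0, "az": 0},
    {"claw": 8.5, "tx": -11, "ty": 0, "tz": 6, "ax": 0, "ay": 0, "az": 0},
    {"claw": 8.5, "tx": -14, "ty": -2, "tz": 8, "ax": 0, "ay": 0, "az": 0},
    {"claw": 8.5, "tx": -15, "ty": -2, "tz": 8, "ax": 0, "ay": 0, "az": 0},
    {"claw": 8.5, "tx": -15, "ty": -2, "tz": 8, "ax": 0, "ay": 0, "az": 0},
    {"claw": 8.5, "tx": -15, "ty": -2, "tz": 8, "ax": 0, "ay": 0, "az": 0},
  ],
)

```text
time: 1.68
eef_pos: [0.5371, -0.0856, 0.224]
tcp_rot: [-0.5, 0.5, -0.5, 0.499]
contact_force: [0.1, -0.4, 0.3]
opening: 0.998
```

Run:
```python
from h import *
M=model("wrist");p,d=cams.read_camera("wrist");cv2.imwrite("pics/w1.png",p);np.save("pics/w1d.npy",d)
import pickle;pickle.dump(M,open("pics/w1.pkl","wb"));print(ctrl.get_state()["eef_pos"],M[2])
```

```text
[ 0.53673505 -0.08634481  0.22362023] [ 0.53770892 -0.00462251  0.3933782 ]
```

View pics/w1.png

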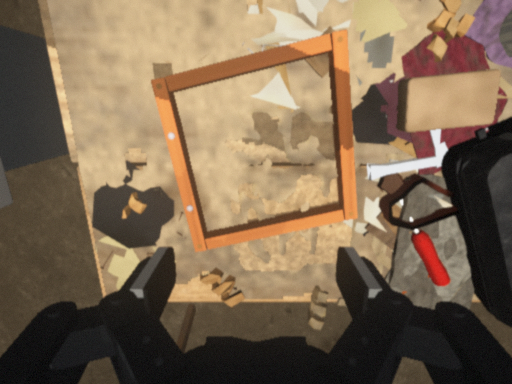

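The wrist view shows the whole frame, with corners near (153,82), (347,32), (354,219) and (197,250). Its outer edges are clear, so I'll fit lines to them.

```bash
cat > fr.py <<'E'
from h import *
def outer(p,M,box,z=.03,lo=(5,110,90),hi=(16,255,255)):
    hsv=cv2.cvtColor(p,cv2.COLOR_BGR2HSV);m=cv2.inRange(hsv,lo,hi)
    k=np.zeros_like(m);x0,y0,x1,y1=box;k[y0:y1,x0:x1]=1;m*=k
    m=cv2.morphologyEx(m,cv2.MORPH_CLOSE,np.ones((3,3)))
    c=max(cv2.findContours(m,cv2.RETR_EXTERNAL,cv2.CHAIN_APPROX_NONE)[0],key=cv2.contourArea)
    q=cv2.approxPolyDP(cv2.convexHull(c),8,True)[:,0].astype(float)
    P=c[:,0].astype(float);L=[]
    n=len(q)
    for i in range(n):
        a,b=q[i],q[(i+1)%n];u=(b-a)/np.linalg.norm(b-a);w=P-a;s=w@u;t=w@[-u[1],u[0]]
        k=(s>10)&(s<np.linalg.norm(b-a)-10)&(abs(t)<4)
        vx,vy,x,y=cv2.fitLine(P[k].astype(np.float32),cv2.DIST_HUBER,0,.01,.01).ravel();
        # half pixel outward
        nrm=np.array([-vy,vx]);cen=q.mean(0);o=np.array([x,y]);
        if nrm@(o-cen)<0:nrm=-nrm
        L.append((o+.5*nrm,np.array([vx,vy])))
    C=[]
    for i in range(n):
        (o1,d1),(o2,d2)=L[i-1],L[i];t=np.linalg.solve(np.c_[d1,-d2],o2-o1);C.append(o1+t[0]*d1)
    C=np.array(C);return C,ray(M,C,z),m
E
python3 - <<'E'
from fr import *
import pickle
p=cv2.imread("pics/w1.png");M=pickle.load(open("pics/w1.pkl","rb"))
C,W,m=outer(p,M,(130,20,380,270));print(C.round(1),W.round(4))
for i in range(4):print(np.linalg.norm(W[i]-W[i-1]).round(4))
t=cv2.imread("pics/top0.png");C2,W2,_=outer(t,model("top"),(275,165,385,275));print(C2.round(1),W2.round(4))
d=np.load("pics/w1d.npy");print(d[85:95,165:180:3])
E
```

```text
[[346.7  28.6]
 [358.2 218.2]
 [196.  252.3]
 [182.3 212. ]
 [150.2  79.4]] [[ 0.6414  0.0749  0.03  ]
 [ 0.681  -0.1597  0.03  ]
 [ 0.4499 -0.2136  0.03  ]
 [ 0.4351 -0.1502  0.03  ]
 [ 0.4106  0.0213  0.03  ]]
0.237
0.2379
0.2373
0.0651
[[365.8 180. ]
 [377.5 265.5]
 [291.2 265.5]
 [283.4 181.8]] [[ 0.6811 -0.1622  0.03  ]
 [ 0.4453 -0.2168  0.03  ]
 [ 0.4088  0.018   0.03  ]
 [ 0.639   0.0718  0.03  ]]
[[0.33988145 0.33969966 0.33980036 0.34032172 0.3390951 ]
 [0.3397744  0.34071526 0.3394271  0.34020454 0.3394974 ]
 [0.33939192 0.34095377 0.34051025 0.3406037  0.34085318]
 [0.34111848 0.34074935 0.34121892 0.3402697  0.3416564 ]
 [0.33986682 0.34471533 0.34141862 0.3423767  0.3431689 ]
 [0.34077427 0.3445493  0.34294412 0.3432806  0.35244495]
 [0.34147948 0.343232   0.3468651  0.355016   0.36489257]
 [0.34229237 0.3439658  0.35398254 0.36529773 0.3649417 ]
 [0.3411934  0.34332088 0.3557835  0.36599758 0.36743   ]
 [0.34154436 0.3419349  0.35385108 0.36701578 0.3680407 ]]
```

The fit gives a far rail shift of about +15 mm (to the left) and a frame yaw of about 9.5°. Next I'll look at the rule.

Emit:
play_rows(
  steps=[
    {"claw": 8.5, "tx": -2, "ty": -0.3, "tz": -0.5, "ax": 0, "ay": 0, "az": 0},
    {"claw": 8.5, "tx": -6, "ty": -0.6, "tz": -1.2, "ax": 0, "ay": 0, "az": 0},
    {"claw": 8.5, "tx": -10, "ty": -1, "tz": -2, "ax": 0, "ay": 0, "az": 0},
    {"claw": 8.5, "tx": -14, "ty": -1, "tz": -3, "ax": 0, "ay": 0, "az": 0},
    {"claw": 8.5, "tx": -18, "ty": -1, "tz": -4, "ax": 0, "ay": 0, "az": 0},
    {"claw": 8.5, "tx": -22, "ty": -1, "tz": -5, "ax": 0, "ay": 0, "az": 0},
    {"claw": 8.5, "tx": -26, "ty": -1, "tz": -6, "ax": 0, "ay": 0, "az": 0},
    {"claw": 8.5, "tx": -30, "ty": -1, "tz": -7, "ax": 0, "ay": 0, "az": 0},
    {"claw": 8.5, "tx": -32, "ty": -1, "tz": -7, "ax": 0, "ay": 0, "az": 0},
    {"claw": 8.5, "tx": -32.5, "ty": -1, "tz": -7, "ax": 0, "ay": 0, "az": 0},
    {"claw": 8.5, "tx": -32.5, "ty": -1, "tz": -7, "ax": 0, "ay": 0, "az": 0},
    {"claw": 8.5, "tx": -32.5, "ty": -1, "tz": -7, "ax": 0, "ay": 0, "az": 0},
  ],
)

```text
time: 2.73
eef_pos: [0.4686, 0.2377, 0.2339]
tcp_rot: [0.5, -0.501, 0.501, -0.498]
contact_force: [0.0, -0.3, 0.5]
opening: 1.002
```

```bash
cat > snap.py <<'E'
import sys,pickle
from h import *
n,tag=sys.argv[1],sys.argv[2]
M=model(n);p,d=cams.read_camera(n);cv2.imwrite(f"pics/{tag}.png",p);np.save(f"pics/{tag}d.npy",d)
pickle.dump(M,open(f"pics/{tag}.pkl","wb"));s=ctrl.get_state();print(s["time"],s["eef_pos"],s["contact_force"].round(2))
E
python3 snap.py wrist w2
```

```text
2.7833 [0.4687898  0.23746135 0.2340898 ] [-0.51 -0.82 -0.26]
```

View pics/w2.png

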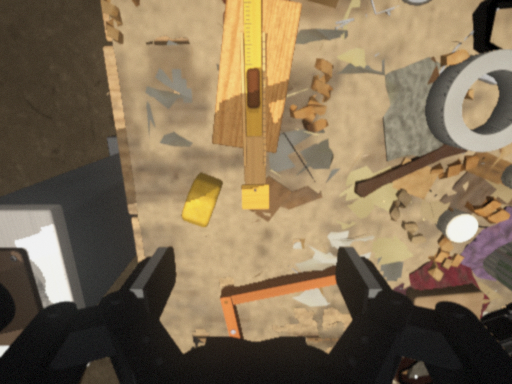

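Run:
```python
from h import *
crop(cv2.imread("pics/w2.png"),190,0,310,225,3.5,"pics/w2c.png")
d=np.load("pics/w2d.npy");print(d[60:215:8,255].round(3),d[87,245:262].round(3))
```

```text
[0.314 0.29  0.289 0.293 0.293 0.297 0.331 0.335 0.337 0.339 0.35  0.353
 0.356 0.359 0.362 0.366 0.366 0.369 0.372 0.428] [0.324 0.323 0.294 0.293 0.293 0.293 0.293 0.293 0.292 0.292 0.292 0.292
 0.292 0.    0.295 0.325 0.323]
```

View pics/w2c.png

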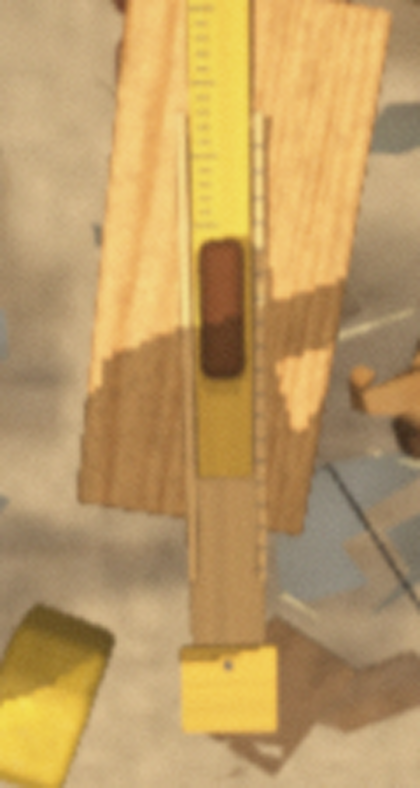

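Run:
```python
from h import *
import pickle
M=pickle.load(open("pics/w2.pkl","rb"));d=np.load("pics/w2d.npy")
def pt(u,v):
    z=np.median(d[int(v)-1:int(v)+2,int(u)-1:int(u)+2]);return M[2]+M[1]@(np.linalg.inv(M[0])@[u,v,1])*z
for n,u,v in [("mark",255.1,189.7),("platefar",256,206),("plate near",256,187),("handle mid",253.4,87),("hnd end nose",253.4,70.5),("hnd end hook",253.4,104),("slideend",253.8,134),("slide",253,58),("stock",254,150),("stock mid low",254.5,180),("block",240,100),("tape",203,190)]:
    print(n,pt(u,v).round(4))
g=cv2.imread("pics/w2.png")
# rule axis: stock edges rows 140-180
print(g[178,235:280].tolist()[::2])
```

```text
mark [0.4681 0.2099 0.0546]
platefar [0.4692 0.187  0.0539]
plate near [0.4693 0.2136 0.0545]
handle mid [0.467  0.3333 0.0907]
hnd end nose [0.4671 0.3492 0.0906]
hnd end hook [0.4668 0.3165 0.0905]
slideend [0.4668 0.2816 0.0575]
slide [0.4664 0.3652 0.0575]
stock [0.4669 0.261  0.0502]
stock mid low [0.4674 0.2217 0.0497]
block [0.4501 0.3208 0.042 ]
tape [0.4006 0.2104 0.0565]
[[130, 173, 202], [130, 173, 200], [131, 171, 199], [131, 171, 198], [119, 162, 192], [87, 136, 175], [87, 141, 182], [92, 145, 186], [86, 138, 180], [83, 135, 175], [88, 144, 185], [90, 144, 184], [86, 140, 184], [88, 141, 183], [84, 137, 177], [78, 125, 161], [64, 98, 134], [70, 104, 139], [71, 104, 133], [93, 126, 149], [109, 141, 167], [106, 140, 166], [106, 139, 162]]
```

The mark is at px (255,190), i.e. (0.468, 0.210), and the handle centre at (0.467, 0.331) with its top at z 0.0905. The reading is about 6 mm. I'll descend, stop just above the slide and grip.

Emit:
play_rows(
  steps=[
    {"claw": 5, "tx": -2, "ty": 1, "tz": 0, "ax": 0, "ay": 0, "az": 0},
    {"claw": 5, "tx": -5.5, "ty": 3, "tz": -0.1, "ax": 0, "ay": -0.5, "az": 0},
    {"claw": 5, "tx": -8.5, "ty": 5, "tz": -0.2, "ax": 0, "ay": -0.5, "az": 0},
    {"claw": 5, "tx": -9.3, "ty": 7.5, "tz": -0.2, "ax": 0, "ay": -0.5, "az": 0},
    {"claw": 5, "tx": -9.3, "ty": 10, "tz": -0.2, "ax": 0, "ay": -0.5, "az": 0},
    {"claw": 5, "tx": -9.3, "ty": 11, "tz": -0.2, "ax": 0, "ay": -0.5, "az": 0},
    {"claw": 5, "tx": -9.3, "ty": 11, "tz": -0.2, "ax": 0, "ay": -0.5, "az": 0},
  ],
)

```text
time: 3.37
eef_pos: [0.4651, 0.3299, 0.121]
tcp_rot: [0.504, -0.5, 0.498, -0.499]
contact_force: [0.4, 0.7, -0.4]
opening: 0.581
```

```bash
python3 snap.py wrist w3;python3 -c "
from h import *
d=np.load('pics/w3d.npy');np.set_printoptions(linewidth=150);print(d[100:330:10,255])"
```

```text
3.4167 [0.46643136 0.3306098  0.12340812] [ 0.87 -0.55 -0.22]
[0.22139563 0.22393367 0.22721565 0.22815982 0.23090012 0.23250347 0.2362866  0.23862775 0.22071126 0.20985594 0.21156341 0.21440913 0.21752924
 0.2201969  0.2594751  0.27076498 0.2740945  0.27793822 0.28112993 0.2863703  0.2895582  0.28787836 0.29239509]
```

View pics/w3.png

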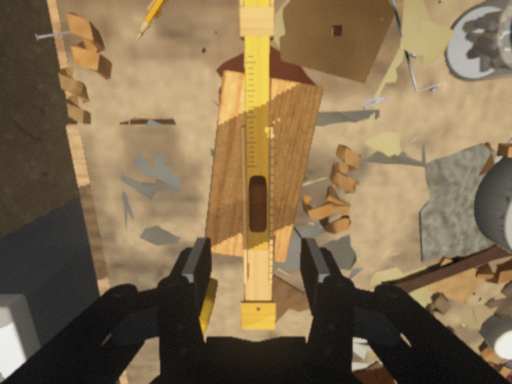

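Run:
```python
from h import *
import pickle
M=pickle.load(open("pics/w3.pkl","rb"));d=np.load("pics/w3d.npy")
def pt(u,v):
    z=d[int(v),int(u)];return M[2]+M[1]@(np.linalg.inv(M[0])@[u,v,1])*z
W=[]
for v in range(165,250):
  for u in range(235,285):
    w=pt(u,v)
    if .087<w[2]<.094: W.append(np.r_[w,u,v])
W=np.array(W);print(len(W),W.min(0).round(4),W.max(0).round(4),np.median(W,0).round(4))
(c,s,a)=cv2.minAreaRect((W[:,:2]*1000).astype(np.float32));print(c,s,a)
g=cv2.imread("pics/w3.png");crop(g,225,0,295,340,2.2,"pics/w3c.png")
print(pt(257,310),pt(257,20))
```

```text
800 [4.594e-01 3.137e-01 8.700e-02 2.480e+02 1.840e+02] [4.734e-01 3.525e-01 9.190e-02 2.660e+02 2.310e+02] [4.663e-01 3.340e-01 9.000e-02 2.570e+02 2.080e+02]
(466.354736328125, 333.0823669433594) (13.858656883239746, 38.795047760009766) 0.9375797510147095
[0.46701969 0.20764505 0.05409893] [0.46545984 0.46701782 0.05804747]
```

View pics/w3c.png

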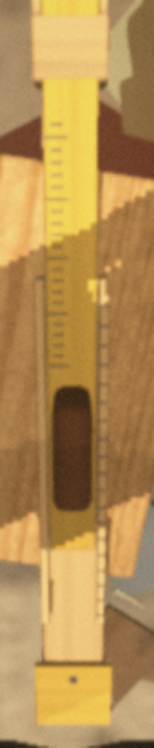

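The handle is at (0.4664, 0.3330), on the jaw centre line (px 258, row ~207). Going down to grip.

Emit:
play_rows(
  steps=[
    {"claw": 5, "tx": -0.2, "ty": 2, "tz": 0, "ax": 0, "ay": 0, "az": 0},
    {"claw": 5, "tx": -0.2, "ty": 4.5, "tz": 0, "ax": 0, "ay": 0, "az": 0},
    {"claw": 5, "tx": -0.2, "ty": 6, "tz": 0, "ax": 0, "ay": 0, "az": 0},
    {"claw": 5, "tx": -0.2, "ty": 6, "tz": 0, "ax": 0, "ay": 0, "az": 0},
    {"claw": 1.6, "tx": -0.2, "ty": 6, "tz": 0, "ax": 0, "ay": 0, "az": 0},
    {"claw": 1.0, "tx": -0.2, "ty": 6, "tz": 0, "ax": 0, "ay": 0, "az": 0},
    {"claw": 0.5, "tx": -0.2, "ty": 6, "tz": 0, "ax": 0, "ay": 0, "az": 0},
    {"claw": 0.5, "tx": -0.2, "ty": 6, "tz": 0, "ax": 0, "ay": 0, "az": 0},
    {"claw": 0.5, "tx": -0.2, "ty": 6, "tz": 0, "ax": 0, "ay": 0, "az": 0},
    {"claw": 0.5, "tx": -0.2, "ty": 6, "tz": 0, "ax": 0, "ay": 0, "az": 0},
  ],
  grip_force=60,
)

```text
time: 4.25
eef_pos: [0.467, 0.3346, 0.0654]
tcp_rot: [-0.501, 0.498, -0.499, 0.502]
contact_force: [-0.6, -0.3, 0.5]
opening: 0.062
```

```bash
python3 -c "
from h import *
s=ctrl.get_state();print(s)"
```

```text
{'time': 4.25, 'qpos': array([ 4.45183795e-01,  2.22230347e-01,  1.92853147e+00, -2.39955197e-05,
        9.89477039e-01,  4.38663972e-01]), 'dq': array([-0.00021   ,  0.00554681,  0.00450874,  0.00063203, -0.00122341,
       -0.00018899]), 'joint_efforts': array([-3.93050490e-02, -3.42094982e+01, -2.53734487e+01, -1.13777776e-03,
       -4.81549592e-03, -7.52194910e-05]), 'eef_pos': array([0.46703363, 0.3346257 , 0.06544743]), 'tcp_rot': array([-0.50118217,  0.49819611, -0.49853184,  0.50207875]), 'contact_force': array([-0.62398932, -0.33848256,  0.53379016]), 'wrist_torque': array([-0.0395592 , -0.04818194, -0.01057753]), 'opening': 0.0615387216427362}
```

```bash
python3 snap.py wrist w4; python3 snap.py scene s4; python3 -c "
from h import *
crop(cv2.imread('pics/s4.png'),140,130,320,270,4,'pics/s4c.png')"
```

```text
4.3 [0.46684524 0.3345761  0.06517334] [ 0.36  0.27 -0.07]
4.35 [0.46669492 0.33452793 0.06493241] [-0.35 -0.39  1.16]
```

View pics/w4.png

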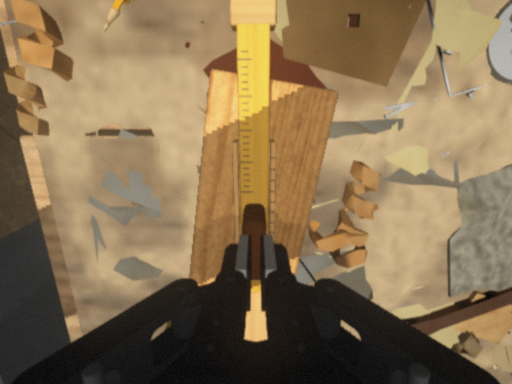

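View pics/s4c.png

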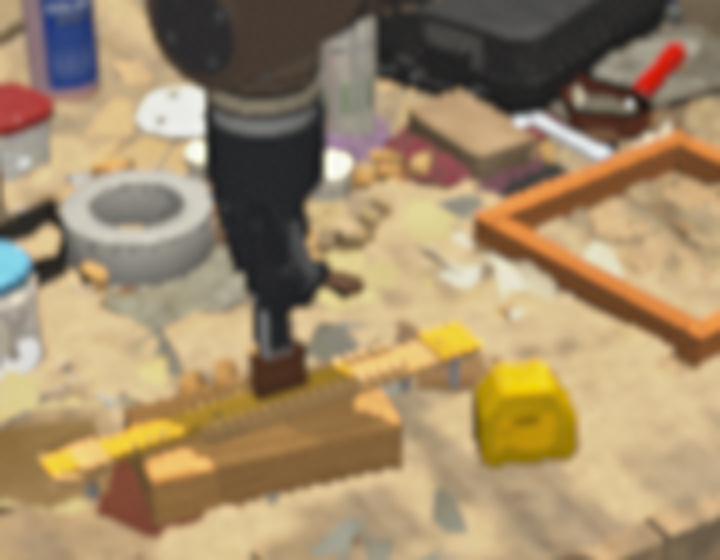

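The wrist view shows the brown handle between the fingertips (px 249–262, row 255), though the opening reads low. A small lift will test the grip.

Emit:
play_rows(
  steps=[
    {"claw": 0, "tx": 0, "ty": 0, "tz": 0, "ax": 0, "ay": 0, "az": 0},
    {"claw": 0, "tx": 0, "ty": 0, "tz": 0, "ax": 0, "ay": 0, "az": 0},
    {"claw": 0, "tx": 0, "ty": -0.6, "tz": 0, "ax": 0, "ay": 0, "az": 0},
    {"claw": 0, "tx": 0, "ty": -1.2, "tz": 0, "ax": 0, "ay": 0, "az": 0},
    {"claw": 0, "tx": 0, "ty": -2, "tz": 0, "ax": 0, "ay": 0, "az": 0},
    {"claw": 0, "tx": 0, "ty": -2, "tz": 0, "ax": 0, "ay": 0, "az": 0},
    {"claw": 0, "tx": 0, "ty": -2, "tz": 0, "ax": 0, "ay": 0, "az": 0},
  ],
)

```text
time: 4.93
eef_pos: [0.4674, 0.3348, 0.086]
tcp_rot: [-0.501, 0.498, -0.499, 0.502]
contact_force: [-0.1, -0.3, 1.0]
opening: 0.0
```

```bash
python3 snap.py wrist w5; python3 snap.py scene s5; python3 -c "
from h import *
crop(cv2.imread('pics/s5.png'),140,130,320,270,4,'pics/s5c.png')"
```

```text
4.9833 [0.46691313 0.3345893  0.08528343] [-0.04 -0.52 -0.94]
5.0333 [0.46660568 0.33440429 0.08475446] [ 0.81 -0.19  0.58]
```

View pics/w5.png

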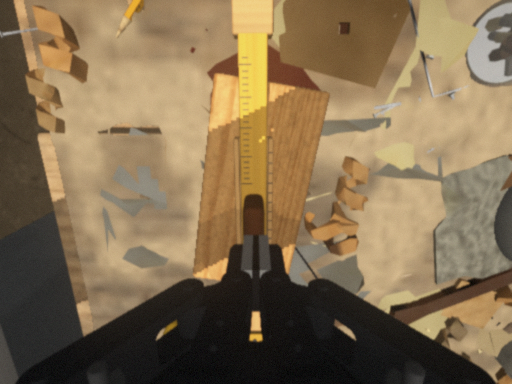

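View pics/s5c.png

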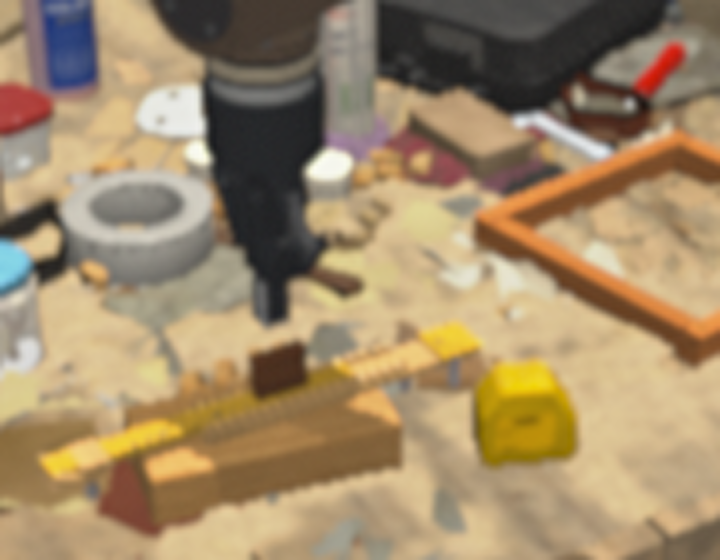

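Run:
```python
from h import *
import pickle
M=model("scene")
for p in ([.4667,.3345,.085],[.4667,.3345,.104],[.4664,.333,.0905],[.4664,.333,.042]):
    q=proj(M,p)[0];print(p,q.round(1),((q-[140,130])*4).round())
W=pickle.load(open("pics/w5.pkl","rb"));print(proj(W,[.4667,.3345,.085]))
d=np.load("pics/w5d.npy")
for u,v in[(255,244),(254,215),(254,205),(251,250),(254,180)]:
    z=d[v,u];print(u,v,z,(W[2]+W[1]@(np.linalg.inv(W[0])@[u,v,1])*z).round(4))
for s in ("s0","s5"): pass
S=np.load("pics/s5d.npy")
for u,v in[(207,207),(208,219),(209,222),(207,200),(220,240)]:
    z=S[v,u];print("scene",u,v,z,(M[2]+M[1]@(np.linalg.inv(M[0])@[u,v,1])*z).round(4))
```

```text
[0.4667, 0.3345, 0.085] [207.7 219.4] [271. 358.]
[0.4667, 0.3345, 0.104] [207.5 213.4] [270. 334.]
[0.4664, 0.333, 0.0905] [208.2 217.6] [273. 350.]
[0.4664, 0.333, 0.042] [208.8 232.5] [275. 410.]
[[254.00265828 230.15101767]]
255 244 0.14244461 [0.4673 0.3472 0.1279]
254 215 0.17885438 [0.4666 0.3473 0.0896]
254 205 0.18220966 [0.4666 0.3522 0.0845]
251 250 0.13705796 [0.4653 0.347  0.1337]
254 180 0.20492038 [0.4665 0.3617 0.0575]
scene 207 207 1.1290776 [0.452  0.3419 0.1347]
scene 208 219 1.1588883 [0.4595 0.337  0.0916]
scene 209 222 1.1665199 [0.4603 0.334  0.0805]
scene 207 200 1.1041423 [0.4407 0.3463 0.1634]
scene 220 240 1.1617479 [0.4211 0.3227 0.0437]
```

Run:
```python
from h import *
import pickle
W=pickle.load(open("pics/w5.pkl","rb"));d=np.load("pics/w5d.npy")
crop(cv2.imread("pics/w5.png"),200,180,310,290,5,"pics/w5c.png")
for u in (240,246,251,255,259,266):
    print(u,[ (v,*(W[2]+W[1]@(np.linalg.inv(W[0])@[u,v,1])*d[v,u]).round(3)[1:]) for v in range(232,300,6)])
crop(cv2.imread("pics/s5.png"),180,180,240,240,10,"pics/s5d.png")
```

```text
240 [(232, np.float64(0.319), np.float64(0.057)), (238, np.float64(0.314), np.float64(0.057)), (244, np.float64(0.343), np.float64(0.12)), (250, np.float64(0.343), np.float64(0.126)), (256, np.float64(0.343), np.float64(0.132)), (262, np.float64(0.343), np.float64(0.137)), (268, np.float64(0.343), np.float64(0.143)), (274, np.float64(0.349), np.float64(0.157)), (280, np.float64(0.349), np.float64(0.16)), (286, np.float64(0.348), np.float64(0.164)), (292, np.float64(0.348), np.float64(0.167)), (298, np.float64(0.347), np.float64(0.169))]
246 [(232, np.float64(0.335), np.float64(0.09)), (238, np.float64(0.347), np.float64(0.12)), (244, np.float64(0.347), np.float64(0.127)), (250, np.float64(0.347), np.float64(0.133)), (256, np.float64(0.347), np.float64(0.139)), (262, np.float64(0.347), np.float64(0.145)), (268, np.float64(0.347), np.float64(0.149)), (274, np.float64(0.348), np.float64(0.155)), (280, np.float64(0.348), np.float64(0.159)), (286, np.float64(0.347), np.float64(0.162)), (292, np.float64(0.348), np.float64(0.166)), (298, np.float64(0.348), np.float64(0.17))]
251 [(232, np.f
[... 1451 characters left out ...]
41), np.float64(0.15)), (286, np.float64(0.338), np.float64(0.15)), (292, np.float64(0.335), np.float64(0.15)), (298, np.float64(0.331), np.float64(0.149))]
266 [(232, np.float64(0.316), np.float64(0.049)), (238, np.float64(0.347), np.float64(0.121)), (244, np.float64(0.347), np.float64(0.128)), (250, np.float64(0.346), np.float64(0.132)), (256, np.float64(0.347), np.float64(0.139)), (262, np.float64(0.347), np.float64(0.145)), (268, np.float64(0.347), np.float64(0.15)), (274, np.float64(0.348), np.float64(0.155)), (280, np.float64(0.348), np.float64(0.159)), (286, np.float64(0.347), np.float64(0.162)), (292, np.float64(0.348), np.float64(0.167)), (298, np.float64(0.347), np.float64(0.169))]
```

View pics/w5c.png

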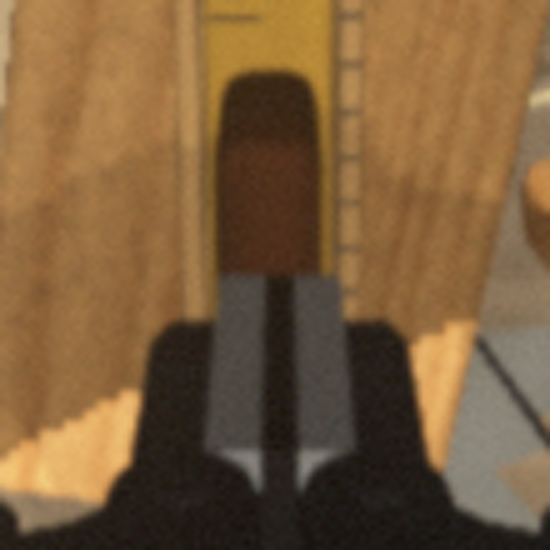

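View pics/s5d.png

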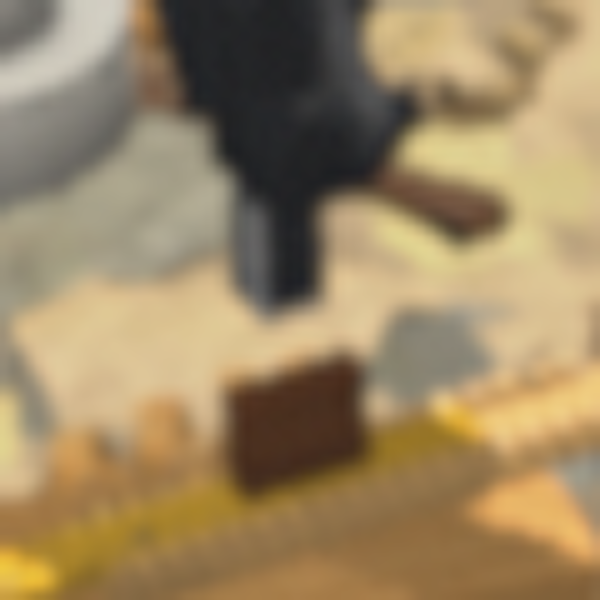

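The pictures disagree with the stated tool geometry. With the reported TCP at z=0.085, the fingertips are at about z=0.115 in both views: scene row ~210, and wrist row 235 with depth. The fingers therefore closed above the handle. I'll go by the observed fingertips, about 30 mm behind the reported TCP, and redo the grasp lower.

Emit:
play_rows(
  steps=[
    {"claw": 5, "tx": 0, "ty": 0, "tz": 0, "ax": 0, "ay": 0, "az": 0},
    {"claw": 5, "tx": 0, "ty": 0, "tz": 0, "ax": 0, "ay": 0, "az": 0},
    {"claw": 5, "tx": 0, "ty": 0, "tz": 0, "ax": 0, "ay": 0, "az": 0},
    {"claw": 5, "tx": 0, "ty": 0, "tz": 0, "ax": 0, "ay": 0, "az": 0},
    {"claw": 5, "tx": 0, "ty": 0, "tz": 0, "ax": 0, "ay": 0, "az": 0},
    {"claw": 5, "tx": 0, "ty": 1, "tz": 0, "ax": 0, "ay": 0, "az": 0},
    {"claw": 5, "tx": 0, "ty": 2, "tz": 0, "ax": 0, "ay": 0, "az": 0},
    {"claw": 5, "tx": 0, "ty": 3, "tz": 0, "ax": 0, "ay": 0, "az": 0},
    {"claw": 5, "tx": 0, "ty": 3.5, "tz": 0, "ax": 0, "ay": 0, "az": 0},
    {"claw": 5, "tx": 0, "ty": 3.5, "tz": 0, "ax": 0, "ay": 0, "az": 0},
  ],
)

```text
time: 5.87
eef_pos: [0.4649, 0.3336, 0.0469]
tcp_rot: [0.503, -0.499, 0.498, -0.5]
contact_force: [-0.3, -0.6, 0.0]
opening: 0.586
```

```bash
python3 snap.py wrist w6; python3 snap.py scene s6; python3 -c "
from h import *
crop(cv2.imread('pics/s6.png'),180,180,240,240,10,'pics/s6c.png')"
```

```text
5.9167 [0.46560739 0.33392824 0.04798307] [0.32 0.31 0.5 ]
5.9667 [0.46624365 0.33422946 0.04891485] [ 0.58 -0.25 -0.18]
```

View pics/w6.png

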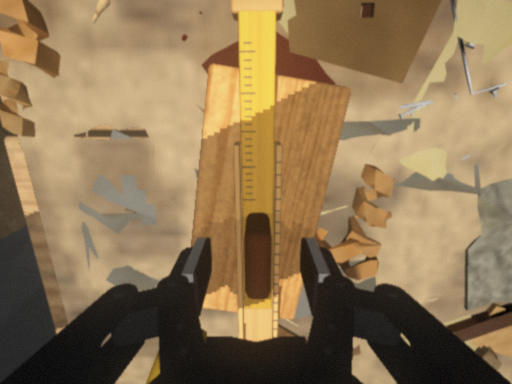

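View pics/s6c.png

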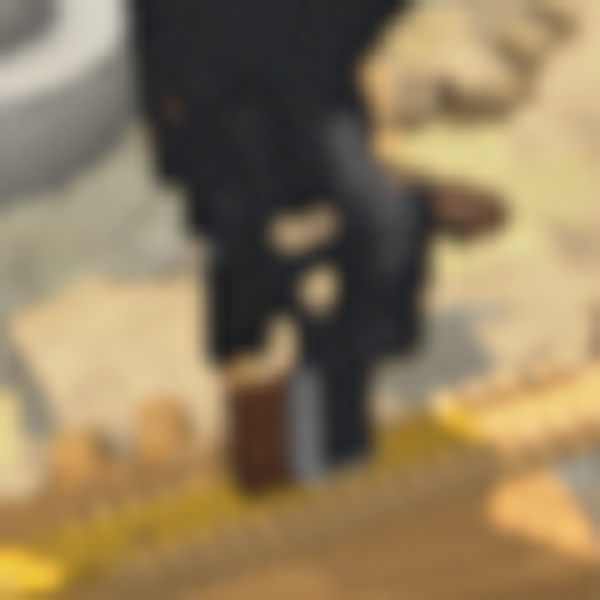

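Run:
```python
from h import *
import pickle
M=model("scene")
for x in (.435,.445):
  for z in (.05,.06,.07,.08,.09): print(x,z,proj(M,[x,.334,z]).round(1))
S=np.load("pics/s6d.npy")
for u,v in[(213,224),(214,222),(211,224),(204,224)]:
    z=S[v,u];print("scene",u,v,z,(M[2]+M[1]@(np.linalg.inv(M[0])@[u,v,1])*z).round(4))
W=pickle.load(open("pics/w6.pkl","rb"));d=np.load("pics/w6d.npy")
for u,v in[(205,240),(205,245),(198,240),(198,245),(306,240),(306,245),(312,245)]:
    z=d[v,u];print(u,v,z,(W[2]+W[1]@(np.linalg.inv(W[0])@[u,v,1])*z).round(4))
print(ctrl.get_state()["eef_pos"])
```

```text
0.435 0.05 [[213.6 236.5]]
0.435 0.06 [[213.5 233.4]]
0.435 0.07 [[213.4 230.3]]
0.435 0.08 [[213.4 227.1]]
0.435 0.09 [[213.3 224. ]]
0.445 0.05 [[211.9 234.5]]
0.445 0.06 [[211.8 231.4]]
0.445 0.07 [[211.7 228.3]]
0.445 0.08 [[211.6 225.2]]
0.445 0.09 [[211.5 222. ]]
scene 213 224 0.0 [-0.4113  0.7354  0.7599]
scene 214 222 1.1310717 [0.4274 0.3354 0.1014]
scene 211 224 1.1397289 [0.4354 0.3401 0.0918]
scene 204 224 1.1604584 [0.4601 0.3486 0.0793]
205 240 0.14702804 [0.4389 0.3457 0.0842]
205 245 0.14277464 [0.4396 0.3453 0.0888]
198 240 0.14656831 [0.4353 0.3459 0.0847]
198 245 0.14246684 [0.4361 0.3454 0.0891]
306 240 0.14614174 [0.4916 0.3465 0.0848]
306 245 0.1427149 [0.491  0.3456 0.0887]
312 245 0.14230296 [0.494  0.3459 0.089 ]
[0.46624365 0.33422946 0.04891485]
```

Now the fingers straddle the handle with tips at about z 0.08 (wrist px (205,240) and (306,240)). I'll go down 14 mm and close.

Emit:
play_rows(
  steps=[
    {"claw": 5, "tx": 0, "ty": 0.7, "tz": 0.05, "ax": 0, "ay": 0, "az": 0},
    {"claw": 5, "tx": 0, "ty": 1.4, "tz": 0.05, "ax": 0, "ay": 0, "az": 0},
    {"claw": 5, "tx": 0, "ty": 1.4, "tz": 0.05, "ax": 0, "ay": 0, "az": 0},
    {"claw": 5, "tx": 0, "ty": 1.4, "tz": 0.05, "ax": 0, "ay": 0, "az": 0},
    {"claw": 2, "tx": 0, "ty": 1.4, "tz": 0.05, "ax": 0, "ay": 0, "az": 0},
    {"claw": 0.5, "tx": 0, "ty": 1.4, "tz": 0.05, "ax": 0, "ay": 0, "az": 0},
    {"claw": 0.5, "tx": 0, "ty": 1.4, "tz": 0.05, "ax": 0, "ay": 0, "az": 0},
    {"claw": 0.5, "tx": 0, "ty": 1.4, "tz": 0.05, "ax": 0, "ay": 0, "az": 0},
    {"claw": 0.5, "tx": 0, "ty": 1.4, "tz": 0.05, "ax": 0, "ay": 0, "az": 0},
  ],
  grip_force=60,
)

```text
time: 6.72
eef_pos: [0.4672, 0.3346, 0.036]
tcp_rot: [-0.501, 0.498, -0.498, 0.502]
contact_force: [-0.8, -0.4, 2.4]
opening: 0.154
```

```bash
python3 snap.py wrist w7
```

```text
6.7667 [0.46729095 0.33454682 0.03604131] [-0.38 -1.5   0.8 ]
```

View pics/w7.png

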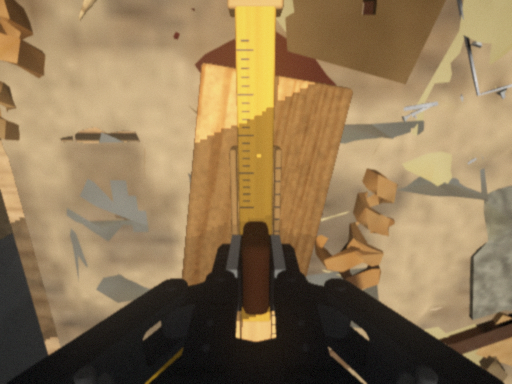

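The grip holds (opening 0.154, about 13 mm, and the handle is between the pads). Lift, swing and carry towards the frame.

Emit:
play_rows(
  steps=[
    {"claw": 0.5, "tx": 0, "ty": -2, "tz": 0, "ax": 0, "ay": 0, "az": 0},
    {"claw": 0.5, "tx": 0, "ty": -5, "tz": 0, "ax": 0, "ay": 0, "az": 0},
    {"claw": 0.5, "tx": 0, "ty": -8, "tz": 0, "ax": 0, "ay": 0, "az": 0},
    {"claw": 0.5, "tx": 1, "ty": -10, "tz": 0.2, "ax": 0, "ay": 4, "az": 0},
    {"claw": 0.5, "tx": 3, "ty": -10.5, "tz": 0.5, "ax": 0, "ay": 10, "az": 0},
    {"claw": 0.5, "tx": 6, "ty": -10.5, "tz": 1, "ax": 0, "ay": 16, "az": 0},
    {"claw": 0.5, "tx": 9, "ty": -10.5, "tz": 1.5, "ax": 0, "ay": 22, "az": 0},
    {"claw": 0.5, "tx": 12, "ty": -10.5, "tz": 2, "ax": 0, "ay": 28, "az": 0},
    {"claw": 0.5, "tx": 15, "ty": -10.5, "tz": 2.5, "ax": 0, "ay": 34, "az": 0},
    {"claw": 0.5, "tx": 18, "ty": -10.5, "tz": 3, "ax": 0, "ay": 40, "az": 0},
    {"claw": 0.5, "tx": 20.5, "ty": -10.5, "tz": 3.2, "ax": 0, "ay": 46, "az": 0},
    {"claw": 0.5, "tx": 22, "ty": -10.5, "tz": 3.5, "ax": 0, "ay": 50, "az": 0},
  ],
)

```text
time: 7.77
eef_pos: [0.5026, 0.1122, 0.1393]
tcp_rot: [0.243, -0.664, 0.665, -0.241]
contact_force: [-0.1, 0.4, -3.5]
opening: 0.152
```

```bash
cat > to.py <<'E'
import sys
from h import *
# target TCP x y z and jaw yaw (deg) -> tool-axis shift (cm) and ay
x,y,z,yaw=map(float,sys.argv[1:5]);s=ctrl.get_state();T=R.from_quat(s["tcp_rot"]).as_matrix()
cy=np.degrees(np.arctan2(T[1,2],T[0,2]));d=T.T@(np.array([x,y,z])-s["eef_pos"])*100
print("t",s["time"].round(2) if hasattr(s["time"],"round") else s["time"],"pos",s["eef_pos"].round(4),"yaw",cy.round(2),"shift",d.round(2),"ay",-((yaw-cy+180)%360-180),"tilt",T[2].round(3),"F",s["contact_force"].round(2),"q6",s["qpos"][5].round(2))
E
python3 to.py .5218 -.0527 .14 -123.45
```

```text
t 7.7667 pos [0.5026 0.1122 0.1393] yaw -50.0 shift [ 9.12 -0.05 13.87] ay 73.45203197335786 tilt [ 0.002 -1.    -0.001] F [-0.11  0.43 -3.53] q6 0.9
```

Emit:
play_rows(
  steps=[
    {"claw": 0.5, "tx": 1, "ty": 0, "tz": 1.5, "ax": 0, "ay": 6, "az": 0},
    {"claw": 0.5, "tx": 2, "ty": 0, "tz": 3, "ax": 0, "ay": 13, "az": 0},
    {"claw": 0.5, "tx": 3, "ty": 0, "tz": 4.5, "ax": 0, "ay": 20, "az": 0},
    {"claw": 0.5, "tx": 4, "ty": 0, "tz": 6, "ax": 0, "ay": 27, "az": 0},
    {"claw": 0.5, "tx": 5, "ty": 0, "tz": 7.5, "ax": 0, "ay": 34, "az": 0},
    {"claw": 0.5, "tx": 6, "ty": 0, "tz": 9, "ax": 0, "ay": 41, "az": 0},
    {"claw": 0.5, "tx": 7, "ty": 0, "tz": 10.5, "ax": 0, "ay": 48, "az": 0},
    {"claw": 0.5, "tx": 8, "ty": 0, "tz": 12, "ax": 0, "ay": 55, "az": 0},
    {"claw": 0.5, "tx": 8.7, "ty": 0, "tz": 13.2, "ax": 0, "ay": 62, "az": 0},
    {"claw": 0.5, "tx": 9.1, "ty": 0, "tz": 13.9, "ax": 0, "ay": 68, "az": 0},
    {"claw": 0.5, "tx": 9.1, "ty": 0, "tz": 13.9, "ax": 0, "ay": 72, "az": 0},
    {"claw": 0.5, "tx": 9.1, "ty": 0, "tz": 13.9, "ax": 0, "ay": 73.5, "az": 0},
  ],
)

```text
time: 8.77
eef_pos: [0.5233, -0.0507, 0.1393]
tcp_rot: [-0.202, -0.677, 0.677, 0.204]
contact_force: [0.1, 0.1, -2.8]
opening: 0.153
```

Emit:
play_rows(
  steps=[
    {"claw": 0.5, "tx": 0, "ty": 3, "tz": 0, "ax": 0, "ay": 0, "az": 0},
    {"claw": 0.5, "tx": 0, "ty": 5, "tz": 0, "ax": 0, "ay": 0, "az": 0},
    {"claw": 0.5, "tx": 0, "ty": 6, "tz": 0, "ax": 0, "ay": 0, "az": 0},
    {"claw": 0.5, "tx": 0, "ty": 6, "tz": 0, "ax": 0, "ay": 0, "az": 0},
    {"claw": 0.5, "tx": 0, "ty": 6, "tz": 0, "ax": 0, "ay": 0, "az": 0},
    {"claw": 0.5, "tx": 0, "ty": 6, "tz": 0, "ax": 0, "ay": 0, "az": 0},
  ],
)

```text
time: 9.27
eef_pos: [0.5251, -0.0504, 0.0817]
tcp_rot: [-0.202, -0.678, 0.678, 0.201]
contact_force: [0.2, -0.4, -2.6]
opening: 0.152
```

```bash
python3 to.py .5218 -.0527 .08 -123.45; for c in wrist top scene; do python3 snap.py $c ${c}8;done;python3 -c "
from h import *
crop(cv2.imread('pics/top8.png'),270,165,400,285,5,'pics/top8c.png')
crop(cv2.imread('pics/scene8.png'),240,130,370,240,5,'pics/scene8c.png')"
```

```text
t 9.2667 pos [ 0.5251 -0.0504  0.0817] yaw -123.13 shift [0.16 0.17 0.37] ay 0.3235983602437216 tilt [-0.002 -1.    -0.001] F [ 0.25 -0.36 -2.58] q6 1.86
9.3167 [ 0.52544802 -0.05052248  0.08217127] [ 0.69 -0.62 -3.55]
9.3667 [ 0.52549927 -0.05052584  0.08230359] [ 0.05  0.91 -3.12]
9.4167 [ 0.52540679 -0.05048976  0.0822176 ] [-0.24 -0.4  -2.29]
```

View pics/wrist8.png

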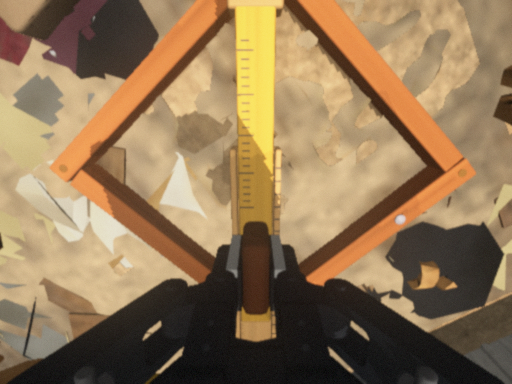

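View pics/top8c.png

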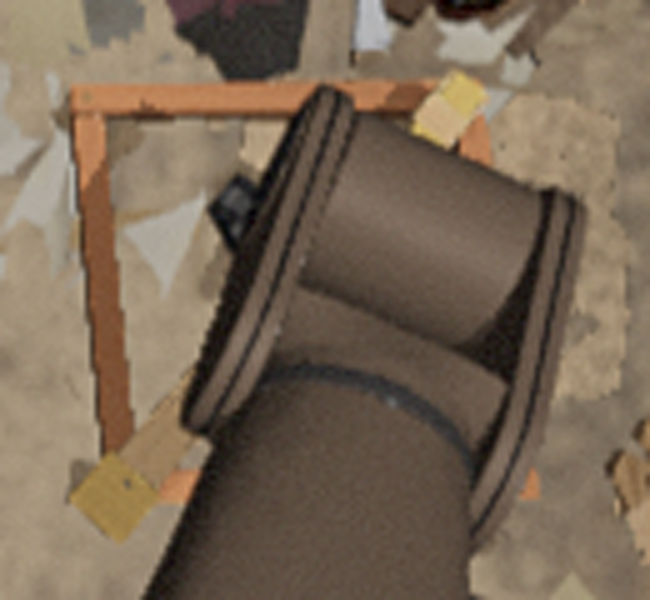

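View pics/scene8c.png

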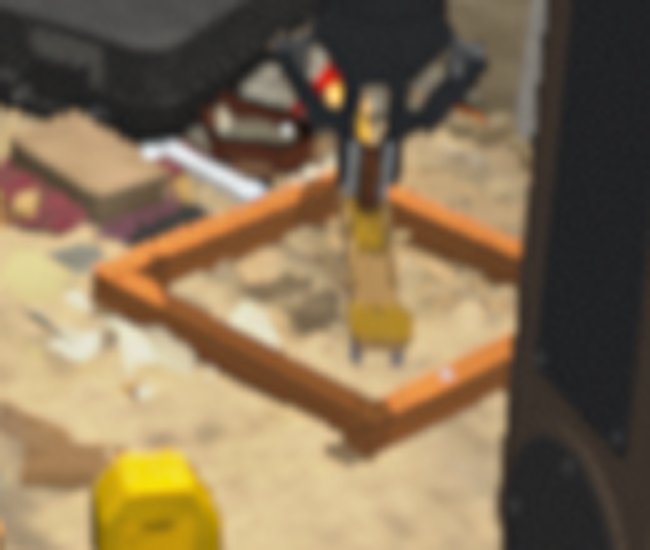

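Run:
```python
from h import *
import pickle
T=pickle.load(open("pics/top8.pkl","rb"));W=pickle.load(open("pics/wrist8.pkl","rb"))
m=ray(T,[[270+128/5,165+484/5]],.1005)[0];print("mark top",m.round(4))
p=cv2.imread("pics/wrist8.png");crop(p,40,140,120,220,4,"pics/a.png");crop(p,400,130,480,210,4,"pics/b.png")
cv2.imwrite("pics/ab.png",np.hstack([cv2.imread("pics/a.png"),cv2.imread("pics/b.png")]))
print(ray(W,[[62,168],[463,172]],.03).round(4))
t=cv2.imread("pics/top0.png");crop(t,275,170,385,280,6,"pics/t0c.png")
```

```text
mark top [0.4186 0.0149 0.1005]
[[ 0.6352  0.0653  0.03  ]
 [ 0.4556 -0.2041  0.03  ]]
```

View pics/ab.png

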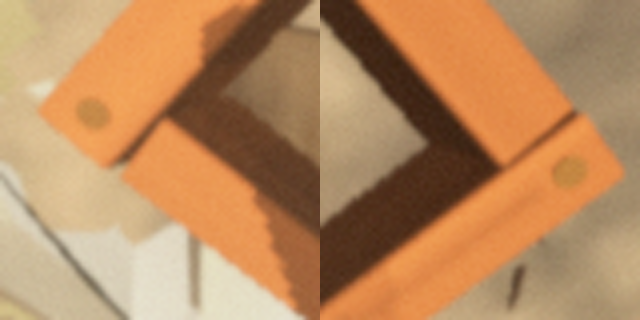

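View pics/t0c.png

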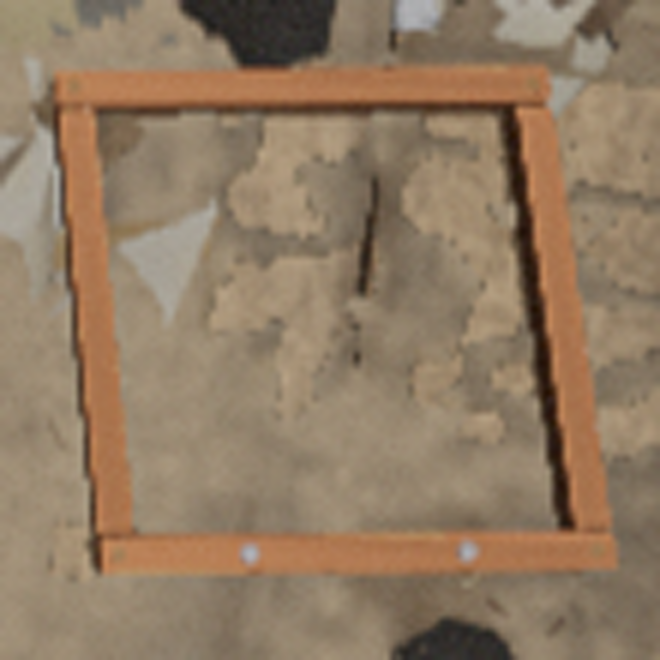

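```bash
cat > plugs.py <<'E'
from h import *
import pickle
def fit(W):  # NL NR FL FR (nan allowed) -> origin, yaw, s
    from scipy.optimize import least_squares
    W=np.array(W);L=lambda s:np.array([[0,.11],[0,-.11],[.22,.11+s],[.22,-.11+s]])
    k=~np.isnan(W[:,0])
    def f(q):
        c,s_=np.cos(q[2]),np.sin(q[2]);P=L(q[3])@np.array([[c,s_],[-s_,c]])+q[:2];return (P-W)[k].ravel()
    r=least_squares(f,[.43,-.09,.16,.01]);return r.x,np.abs(r.fun).max()
E
python3 - <<'E'
from plugs import *
T=pickle.load(open("pics/top8.pkl","rb"))
W=ray(T,[[295,262.2],[374.5,261.7],[287.7,184.5],[363.3,184.3]],.03)[:,:2];print(W.round(4),fit(W))
g=cv2.imread("pics/w1.png")
cr=[(150,70),(185,230),(325,20),(335,200)]
cv2.imwrite("pics/w1p.png",np.hstack([cv2.resize(g[y:y+30,x:x+30],None,fx=6,fy=6,interpolation=2) for x,y in cr]))
E
```

```text
[[ 0.4192  0.0089]
 [ 0.4542 -0.2077]
 [ 0.6331  0.0585]
 [ 0.6672 -0.1564]] (array([ 0.43610396, -0.09948481,  0.1593562 ,  0.01597391]), np.float64(0.001253312761652331))
```

View pics/w1p.png

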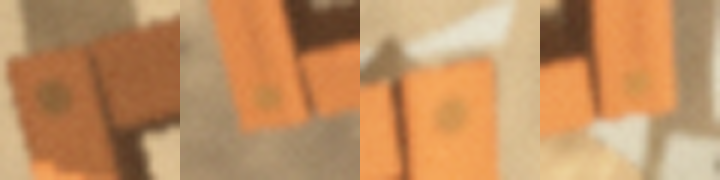

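Run:
```python
from plugs import *
w1=pickle.load(open("pics/w1.pkl","rb"));w8=pickle.load(open("pics/wrist8.pkl","rb"))
A=ray(w1,[[158.8,86.2],[199.3,246.2],[340.5,39],[351,213.5]],.03)[:,:2];print(A.round(4),fit(A))
B=ray(w8,[[462,173],[63.25,168.25]],.03)[:,:2];print(B.round(4))
n=[np.nan]*2
for nm,o in (("w1",fit(A)[0]),):
    x,y,a,s=o;c,sn=np.cos(a),np.sin(a);Rm=np.array([[c,-sn],[sn,c]])
    for hk,ns in (((0,.11),(.206,-.11+.014+s*.206/.22)),((0,-.11),(.206,.11-.014+s*.206/.22))):
        h=Rm@hk+[x,y];q=Rm@ns+[x,y];v=q-h;print("plug",h.round(4),"nose",q.round(4),"yaw",np.degrees(np.arctan2(v[1],v[0])).round(2),"r",(np.linalg.norm(v)+.0127-.262).round(4))
```

```text
[[ 0.4201  0.0136]
 [ 0.4555 -0.2036]
 [ 0.6354  0.0643]
 [ 0.6702 -0.1526]] (array([ 0.43798512, -0.0949857 ,  0.16028372,  0.01591974]), np.float64(0.00030665644225558175))
[[ 0.4552 -0.2031]
 [ 0.6345  0.0646]]
plug [0.4204 0.0136] nose [ 0.6543 -0.1422] yaw -33.67 r 0.0317
plug [ 0.4555 -0.2036] nose [0.6236 0.0474] yaw 56.18 r 0.0528
```

Wrist-based plug fixes at two poses agree within 1 mm. The shift is about 16 mm, with expected readings of about 32 and 53 mm. Next I'll correct the pose to the first diagonal.

```bash
python3 to.py .5219 -.0540 .05 -123.67
```

```text
t 9.4167 pos [ 0.5254 -0.0505  0.0822] yaw -123.12 shift [0.11 3.22 0.49] ay 0.5487619975331768 tilt [-0.003 -1.    -0.001] F [-0.24 -0.4  -2.29] q6 1.86
```

Emit:
play_rows(
  steps=[
    {"claw": 0.5, "tx": 0.1, "ty": 0, "tz": 0.3, "ax": 0, "ay": 0.5, "az": 0},
    {"claw": 0.5, "tx": 0.1, "ty": 0.6, "tz": 0.5, "ax": 0, "ay": 0.5, "az": 0},
    {"claw": 0.5, "tx": 0.1, "ty": 1.6, "tz": 0.5, "ax": 0, "ay": 0.5, "az": 0},
    {"claw": 0.5, "tx": 0.1, "ty": 2.6, "tz": 0.5, "ax": 0, "ay": 0.5, "az": 0},
    {"claw": 0.5, "tx": 0.1, "ty": 3.2, "tz": 0.5, "ax": 0, "ay": 0.5, "az": 0},
    {"claw": 0.5, "tx": 0.1, "ty": 3.2, "tz": 0.5, "ax": 0, "ay": 0.5, "az": 0},
    {"claw": 0.5, "tx": 0.1, "ty": 3.2, "tz": 0.5, "ax": 0, "ay": 0.5, "az": 0},
    {"claw": 0.5, "tx": 0.1, "ty": 3.2, "tz": 0.5, "ax": 0, "ay": 0.5, "az": 0},
  ],
)

```text
time: 10.08
eef_pos: [0.5208, -0.0539, 0.0486]
tcp_rot: [0.205, 0.677, -0.677, -0.205]
contact_force: [0.8, -0.0, -3.5]
opening: 0.148
```

```bash
python3 to.py .5219 -.0540 .05 -123.67; for c in wrist top scene; do python3 snap.py $c ${c}9;done;python3 -c "
from h import *
crop(cv2.imread('pics/top9.png'),270,165,400,285,5,'pics/top9c.png')
crop(cv2.imread('pics/scene9.png'),240,140,350,230,6,'pics/scene9c.png')"
```

```text
t 10.0833 pos [ 0.5208 -0.0539  0.0486] yaw -123.63 shift [-0.1  -0.14 -0.05] ay 0.04251971523166276 tilt [-0. -1. -0.] F [ 0.77 -0.01 -3.46] q6 1.86
10.1333 [ 0.52105369 -0.05394329  0.04889913] [ 0.05  1.16 -2.88]
10.1833 [ 0.52118521 -0.05395233  0.04911019] [ 0.04  0.54 -2.05]
10.2333 [ 0.52116689 -0.05395373  0.04916598] [-0.44 -0.09 -3.77]
```

View pics/wrist9.png

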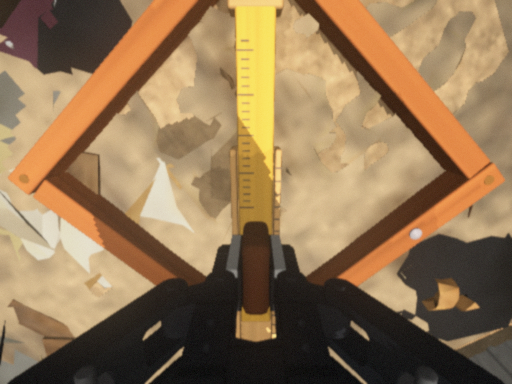

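View pics/top9c.png

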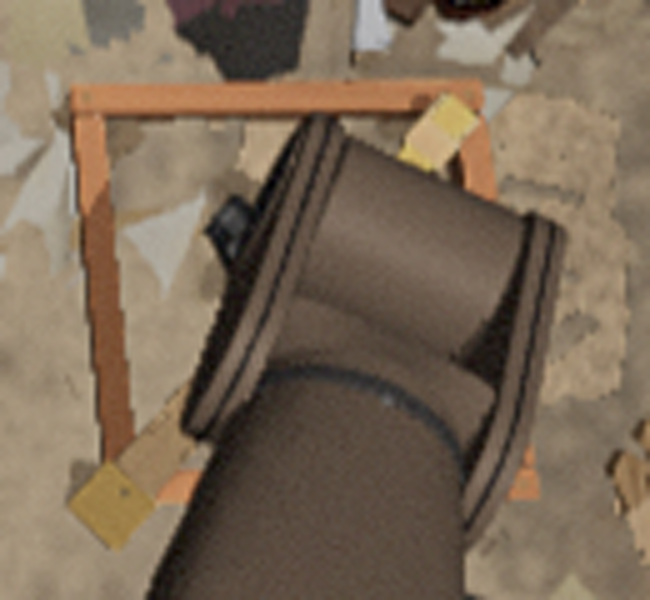

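View pics/scene9c.png

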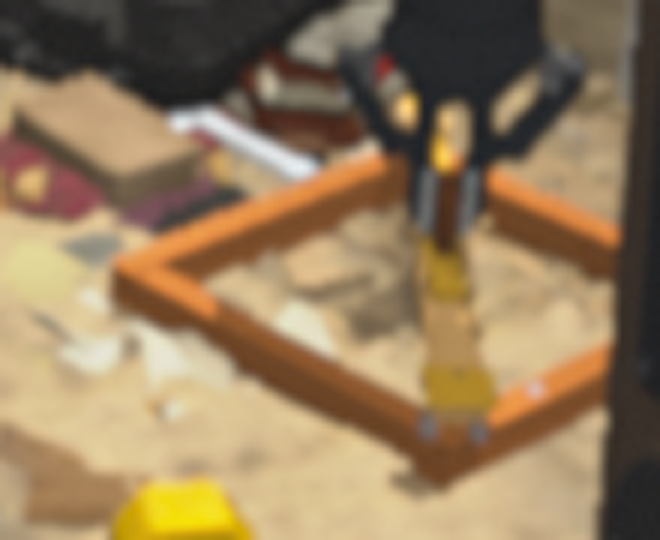

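```bash
python3 - <<'E'
from plugs import *
T=pickle.load(open("pics/top9.pkl","rb"));S=pickle.load(open("pics/scene9.pkl","rb"));w=pickle.load(open("pics/wrist9.pkl","rb"))
m=ray(T,[[270+125/5,165+491/5]],.0675)[0];print("mark top",m.round(4),"corr",(m[:2]+[.0015,.0045]).round(4))
print("FL,NR w9",ray(w,[[26,177.5],[488,181]],.03).round(4))
# scene: outer corner top, pin tips
print("corner", ray(S,[[240+447/6,140+452/6]],.03).round(4),"pins",ray(S,[[240+429/6,140+436/6],[240+480/6,140+440/6]],.035).round(4))
E
python3 -c "
from h import *
crop(cv2.imread('pics/scene9.png'),295,190,345,230,14,'pics/scene9d.png')"
```

```text
mark top [0.4157 0.0125 0.0675] corr [0.4172 0.017 ]
FL,NR w9 [[ 0.6342  0.0629  0.03  ]
 [ 0.4547 -0.2026  0.03  ]]
corner [[0.4067 0.0238 0.03  ]] pins [[0.4163 0.028  0.035 ]
 [0.4015 0.0084 0.035 ]]
```

View pics/scene9d.png

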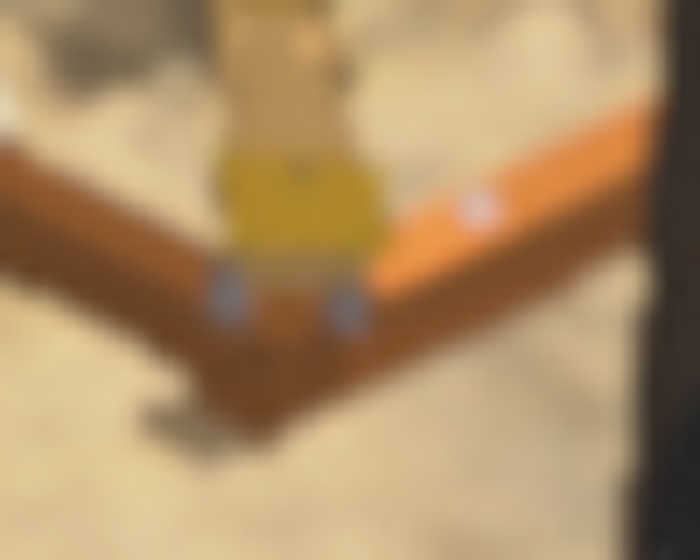

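The top view puts the mark about 4.5 mm outside the plug and 1 mm to the side, and the scene view shows the two hook pins straddling the corner. Lowering.

Emit:
play_rows(
  steps=[
    {"claw": 0.5, "tx": 0, "ty": 0.3, "tz": 0.1, "ax": 0, "ay": 0, "az": 0},
    {"claw": 0.5, "tx": 0, "ty": 0.8, "tz": 0.1, "ax": 0, "ay": 0, "az": 0},
    {"claw": 0.5, "tx": 0, "ty": 1.3, "tz": 0.1, "ax": 0, "ay": 0, "az": 0},
    {"claw": 0.5, "tx": 0, "ty": 1.7, "tz": 0.1, "ax": 0, "ay": 0, "az": 0},
    {"claw": 0.5, "tx": 0, "ty": 2, "tz": 0.1, "ax": 0, "ay": 0, "az": 0},
    {"claw": 0.5, "tx": 0, "ty": 2.1, "tz": 0.1, "ax": 0, "ay": 0, "az": 0},
    {"claw": 0.5, "tx": 0, "ty": 2.1, "tz": 0.1, "ax": 0, "ay": 0, "az": 0},
  ],
)

```text
time: 10.82
eef_pos: [0.5197, -0.0546, 0.027]
tcp_rot: [-0.204, -0.677, 0.677, 0.205]
contact_force: [0.3, -0.1, -3.5]
opening: 0.15
```

```bash
python3 to.py .5219 -.0540 .024 -123.67
```

```text
t 10.8167 pos [ 0.5197 -0.0546  0.027 ] yaw -123.63 shift [-0.15  0.3  -0.17] ay 0.040296522741925855 tilt [ 0.001 -1.     0.   ] F [ 0.33 -0.06 -3.48] q6 1.86
```

Emit:
play_rows(
  steps=[
    {"claw": 0.5, "tx": 0, "ty": 0.1, "tz": 0, "ax": 0, "ay": 0, "az": 0},
    {"claw": 0.5, "tx": 0, "ty": 0.2, "tz": 0, "ax": 0, "ay": 0, "az": 0},
    {"claw": 0.5, "tx": 0, "ty": 0.25, "tz": 0, "ax": 0, "ay": 0, "az": 0},
    {"claw": 0.5, "tx": 0, "ty": 0.25, "tz": 0, "ax": 0, "ay": 0, "az": 0},
  ],
)

```text
time: 11.15
eef_pos: [0.5201, -0.0547, 0.0252]
tcp_rot: [0.205, 0.677, -0.677, -0.205]
contact_force: [0.5, -0.4, -3.8]
opening: 0.157
```

```bash
python3 to.py .5219 -.0540 .024 -123.67; python3 snap.py scene s10; python3 snap.py wrist w10;python3 -c "
from h import *
crop(cv2.imread('pics/s10.png'),270,150,345,230,8,'pics/s10c.png')";python3 to.py .5219 -.0540 .024 -123.67
```

```text
t 11.15 pos [ 0.5201 -0.0547  0.0252] yaw -123.63 shift [-0.11  0.12 -0.15] ay 0.03845528583750024 tilt [-0. -1. -0.] F [ 0.46 -0.36 -3.8 ] q6 1.86
11.2 [ 0.52017948 -0.05469774  0.02522189] [ 0.51  0.26 -3.18]
11.25 [ 0.52014468 -0.05466865  0.02521092] [ 0.04 -0.17 -3.01]
t 11.25 pos [ 0.5201 -0.0547  0.0252] yaw -123.63 shift [-0.11  0.12 -0.15] ay 0.04269308778435743 tilt [-0. -1. -0.] F [ 0.04 -0.17 -3.01] q6 1.86
```

View pics/s10c.png

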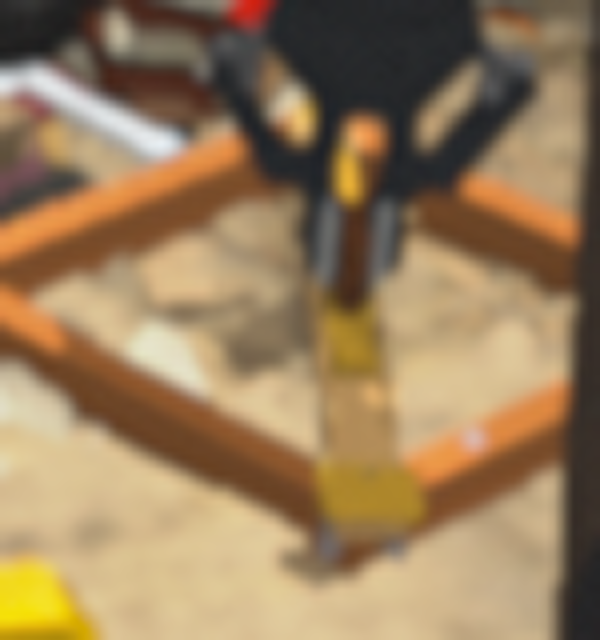

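View pics/w10.png

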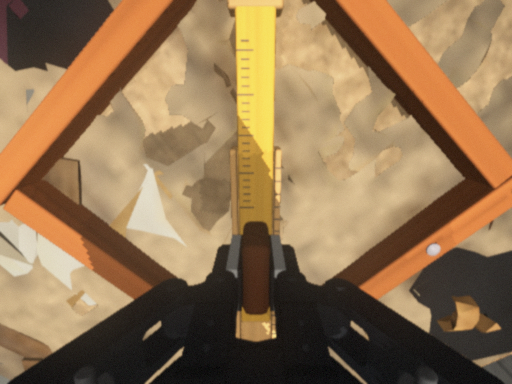

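The pins straddle the near left corner and the rule still hangs free (−3 N). Feeling down for the frame top.

Emit:
play_rows(
  steps=[
    {"claw": 0.5, "tx": 0, "ty": 0.05, "tz": 0, "ax": 0, "ay": 0, "az": 0},
    {"claw": 0.5, "tx": 0, "ty": 0.1, "tz": 0, "ax": 0, "ay": 0, "az": 0},
    {"claw": 0.5, "tx": 0, "ty": 0.1, "tz": 0, "ax": 0, "ay": 0, "az": 0},
  ],
)

```text
time: 11.5
eef_pos: [0.5201, -0.0547, 0.0241]
tcp_rot: [-0.205, -0.677, 0.677, 0.205]
contact_force: [-0.1, -0.6, -2.3]
opening: 0.153
```

```bash
python3 to.py .5219 -.0540 .024 -123.67
```

```text
t 11.5 pos [ 0.5201 -0.0547  0.0241] yaw -123.63 shift [-0.11  0.01 -0.16] ay 0.039671831844088956 tilt [-0. -1.  0.] F [-0.1  -0.61 -2.27] q6 1.86
```

Emit:
play_rows(
  steps=[
    {"claw": 0.5, "tx": 0, "ty": 0.05, "tz": 0, "ax": 0, "ay": 0, "az": 0},
    {"claw": 0.5, "tx": 0, "ty": 0.1, "tz": 0, "ax": 0, "ay": 0, "az": 0},
    {"claw": 0.5, "tx": 0, "ty": 0.1, "tz": 0, "ax": 0, "ay": 0, "az": 0},
  ],
)

```text
time: 11.75
eef_pos: [0.5203, -0.0547, 0.0235]
tcp_rot: [0.205, 0.677, -0.677, -0.205]
contact_force: [-0.4, -0.3, -0.8]
opening: 0.156
```

```bash
python3 to.py .5219 -.0540 .024 -123.67;python3 -c "
from h import *
print(ctrl.get_state()['wrist_torque'])"
```

```text
t 11.75 pos [ 0.5203 -0.0547  0.0235] yaw -123.63 shift [-0.09 -0.05 -0.15] ay 0.041571707425077875 tilt [ 0. -1.  0.] F [-0.37 -0.26 -0.82] q6 1.86
[0.13251774 0.31417009 0.00316683]
```

It rests on the frame (−0.8 N). Drawing the slide out; I expect about 27 mm to home.

Emit:
play_rows(
  steps=[
    {"claw": 0.5, "tx": -0.1, "ty": 0, "tz": 0, "ax": 0, "ay": 0, "az": 0},
    {"claw": 0.5, "tx": -0.25, "ty": 0, "tz": 0, "ax": 0, "ay": 0, "az": 0},
    {"claw": 0.5, "tx": -0.45, "ty": 0, "tz": 0, "ax": 0, "ay": 0, "az": 0},
    {"claw": 0.5, "tx": -0.65, "ty": 0, "tz": 0, "ax": 0, "ay": 0, "az": 0},
    {"claw": 0.5, "tx": -0.85, "ty": 0, "tz": 0, "ax": 0, "ay": 0, "az": 0},
    {"claw": 0.5, "tx": -1.05, "ty": 0, "tz": 0, "ax": 0, "ay": 0, "az": 0},
    {"claw": 0.5, "tx": -1.25, "ty": 0, "tz": 0, "ax": 0, "ay": 0, "az": 0},
    {"claw": 0.5, "tx": -1.45, "ty": 0, "tz": 0, "ax": 0, "ay": 0, "az": 0},
    {"claw": 0.5, "tx": -1.65, "ty": 0, "tz": 0, "ax": 0, "ay": 0, "az": 0},
    {"claw": 0.5, "tx": -1.8, "ty": 0, "tz": 0, "ax": 0, "ay": 0, "az": 0},
  ],
)

```text
time: 12.58
eef_pos: [0.5338, -0.0639, 0.0234]
tcp_rot: [0.203, 0.677, -0.677, -0.206]
contact_force: [-9.9, 4.7, 7.1]
opening: 0.151
```

```bash
python3 to.py .5440 -.0687 .0235 -123.67; for c in wrist top; do python3 snap.py $c ${c}11;done;python3 -c "
from h import *
crop(cv2.imread('pics/top11.png'),270,165,400,285,5,'pics/top11c.png')"
```

```text
t 12.5833 pos [ 0.5338 -0.0639  0.0234] yaw -123.63 shift [-1.12 -0.01 -0.17] ay 0.041498969902647787 tilt [ 0.005 -1.     0.001] F [-9.89  4.66  7.11] q6 1.85
12.6333 [ 0.53460399 -0.0644446   0.02359953] [-3.6   0.75  3.93]
12.6833 [ 0.53550917 -0.06492873  0.02379002] [-2.04  1.78  3.19]
```

View pics/wrist11.png

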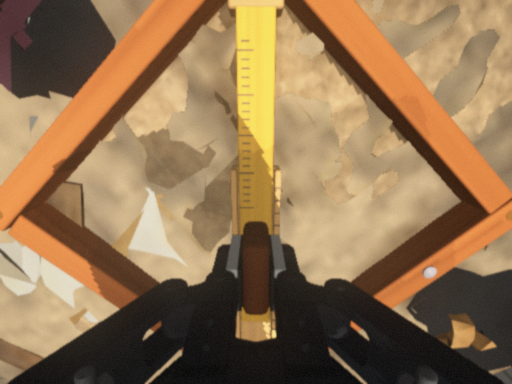

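View pics/top11c.png

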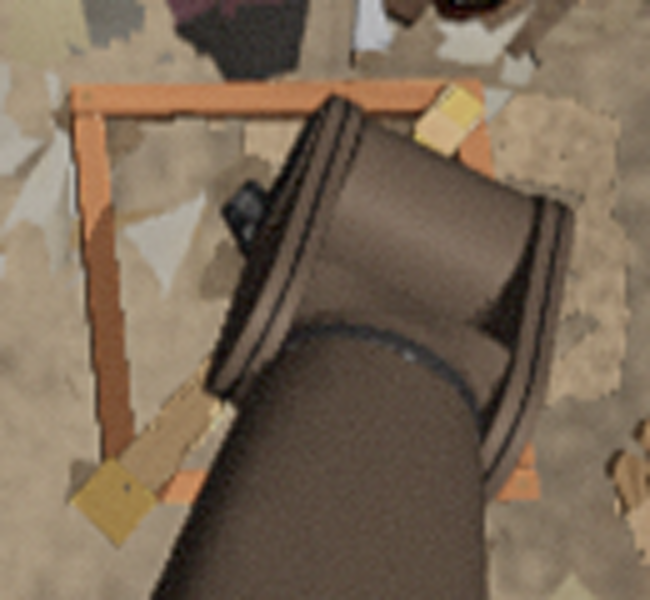

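Run:
```python
from plugs import *
T=pickle.load(open("pics/top11.pkl","rb"));d=np.load("pics/top11d.npy")
def pt(u,v):
    z=d[int(round(v)),int(round(u))];return (T[2]+T[1]@(np.linalg.inv(T[0])@[u,v,1])*z)
g=cv2.imread("pics/top11.png");crop(g,345,175,375,205,20,"pics/toe.png")
for v in range(181,198,2): print([tuple((pt(u,v)*1000).round().astype(int)) for u in range(351,370,3)])
print("mark",pt(295.6,262.4),ray(T,[[295.6,262.4]],.0425))
```

```text
[(np.int64(672), np.int64(-121), np.int64(26)), (np.int64(674), np.int64(-130), np.int64(27)), (np.int64(675), np.int64(-138), np.int64(27)), (np.int64(675), np.int64(-146), np.int64(30)), (np.int64(677), np.int64(-155), np.int64(28)), (np.int64(685), np.int64(-170), np.int64(5)), (np.int64(687), np.int64(-180), np.int64(1))]
[(np.int64(666), np.int64(-121), np.int64(29)), (np.int64(667), np.int64(-129), np.int64(30)), (np.int64(391), np.int64(121), np.int64(1093)), (np.int64(666), np.int64(-143), np.int64(44)), (np.int64(667), np.int64(-151), np.int64(44)), (np.int64(672), np.int64(-163), np.int64(31)), (np.int64(681), np.int64(-180), np.int64(2))]
[(np.int64(660), np.int64(-121), np.int64(30)), (np.int64(661), np.int64(-130), np.int64(29)), (np.int64(660), np.int64(-136), np.int64(39)), (np.int64(660), np.int64(-144), np.int64(44)), (np.int64(661), np.int64(-152), np.int64(44)), (np.int64(666), np.int64(-164), np.int64(32)), (np.int64(676), np.int64(-181), np.int64(-1))]
[(np.int64(655), np.int64(-123), np.int64(27)), (np.int64(656), np.int64(-132), np.int64(26)), (np.int64(654), n
[... 1237 characters left out ...]
.int64(328)), (np.int64(566), np.int64(-63), np.int64(322)), (np.int64(568), np.int64(-71), np.int64(316)), (np.int64(632), np.int64(-148), np.int64(39)), (np.int64(636), np.int64(-159), np.int64(29)), (np.int64(637), np.int64(-167), np.int64(31)), (np.int64(646), np.int64(-184), np.int64(0))]
[(np.int64(559), np.int64(-56), np.int64(330)), (np.int64(560), np.int64(-62), np.int64(329)), (np.int64(562), np.int64(-69), np.int64(326)), (np.int64(564), np.int64(-77), np.int64(320)), (np.int64(630), np.int64(-159), np.int64(29)), (np.int64(631), np.int64(-167), np.int64(32)), (np.int64(639), np.int64(-184), np.int64(2))]
mark [0.41866666 0.00843325 0.04136602] [[0.41863705 0.00855429 0.0425    ]]
```

View pics/toe.png

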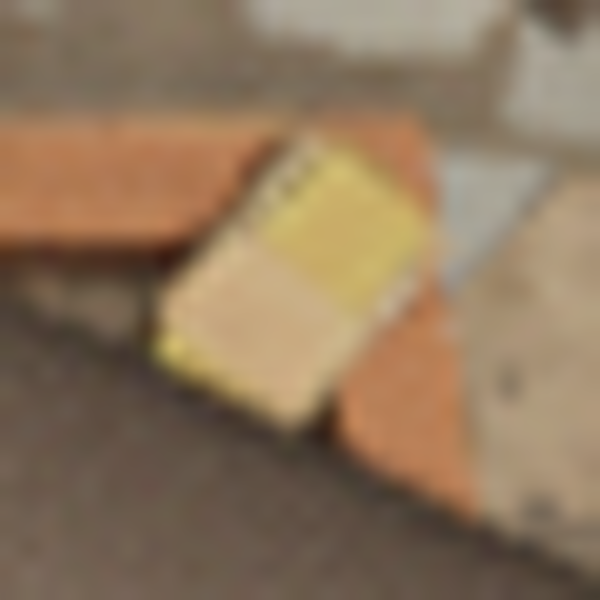

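The mark now sits over the plug, so the hook is home, and the rule's yaw of −33.7° matches the ideal. I'll ease the down-pressure slightly and keep drawing slowly.

Emit:
play_rows(
  steps=[
    {"claw": 0.5, "tx": -0.05, "ty": -0.05, "tz": 0, "ax": 0, "ay": 0, "az": 0},
    {"claw": 0.5, "tx": -0.15, "ty": -0.05, "tz": 0, "ax": 0, "ay": 0, "az": 0},
    {"claw": 0.5, "tx": -0.25, "ty": -0.05, "tz": 0, "ax": 0, "ay": 0, "az": 0},
    {"claw": 0.5, "tx": -0.35, "ty": -0.05, "tz": 0, "ax": 0, "ay": 0, "az": 0},
    {"claw": 0.5, "tx": -0.45, "ty": -0.05, "tz": 0, "ax": 0, "ay": 0, "az": 0},
    {"claw": 0.5, "tx": -0.5, "ty": -0.05, "tz": 0, "ax": 0, "ay": 0, "az": 0},
    {"claw": 0.5, "tx": -0.5, "ty": -0.05, "tz": 0, "ax": 0, "ay": 0, "az": 0},
  ],
)

```text
time: 13.27
eef_pos: [0.5397, -0.0674, 0.024]
tcp_rot: [0.205, 0.677, -0.677, -0.204]
contact_force: [-3.6, 2.6, 4.9]
opening: 0.152
```

```bash
python3 to.py .5440 -.0687 .0235 -123.67
```

```text
t 13.2667 pos [ 0.5397 -0.0674  0.024 ] yaw -123.62 shift [-0.43  0.05 -0.13] ay 0.054260142507644105 tilt [-0.001 -1.    -0.   ] F [-3.61  2.58  4.91] q6 1.85
```

Emit:
play_rows(
  steps=[
    {"claw": 0.5, "tx": 0, "ty": -0.06, "tz": 0, "ax": 0, "ay": 0, "az": 0},
    {"claw": 0.5, "tx": -0.05, "ty": -0.08, "tz": 0, "ax": 0, "ay": 0, "az": 0},
    {"claw": 0.5, "tx": -0.1, "ty": -0.08, "tz": 0, "ax": 0, "ay": 0, "az": 0},
    {"claw": 0.5, "tx": -0.15, "ty": -0.08, "tz": 0, "ax": 0, "ay": 0, "az": 0},
    {"claw": 0.5, "tx": -0.15, "ty": -0.08, "tz": 0, "ax": 0, "ay": 0, "az": 0},
  ],
)

```text
time: 13.68
eef_pos: [0.5404, -0.0682, 0.0241]
tcp_rot: [0.205, 0.677, -0.677, -0.205]
contact_force: [-2.7, 3.7, -0.2]
opening: 0.152
```

```bash
python3 to.py .5440 -.0687 .0235 -123.67;for c in wrist top; do python3 snap.py $c ${c}12;done;python3 -c "
from h import *
a=cv2.imread('pics/wrist12.png');crop(a,150,0,370,160,3.5,'pics/w12c.png');crop(cv2.imread('pics/top12.png'),345,165,385,205,15,'pics/toe12.png')"
```

```text
t 13.6833 pos [ 0.5404 -0.0682  0.0241] yaw -123.65 shift [-0.33  0.06 -0.16] ay 0.022920043876013096 tilt [ 0. -1. -0.] F [-2.7   3.67 -0.21] q6 1.85
13.7333 [ 0.54035299 -0.06814489  0.02406297] [-1.    2.43  0.14]
13.7833 [ 0.54036212 -0.06813301  0.02405411] [-1.74  2.64 -0.87]
```

View pics/w12c.png

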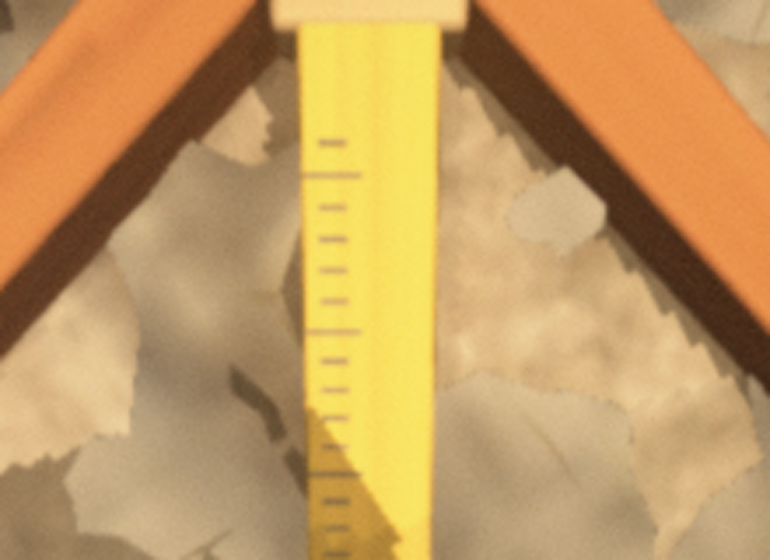

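View pics/toe12.png

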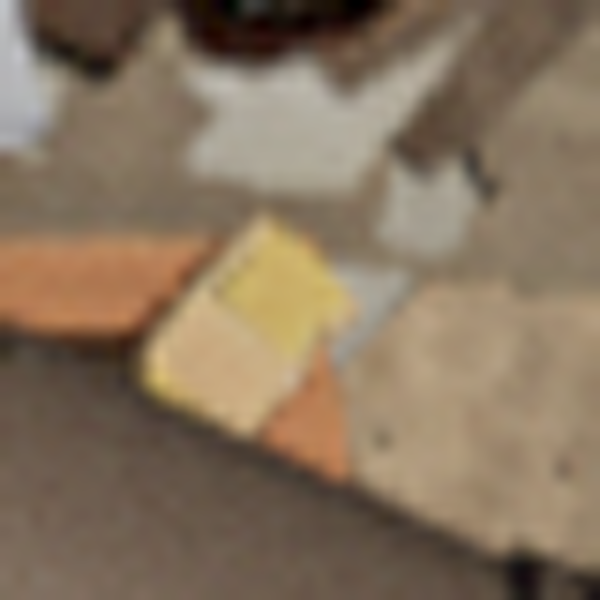

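The rule's axis is centred between the two inside edges (crop cols 268 and 470 against a slide centre of 370). Feeling forward in small steps.

Emit:
play_rows(
  steps=[
    {"claw": 0.5, "tx": -0.05, "ty": 0, "tz": 0, "ax": 0, "ay": 0, "az": 0},
    {"claw": 0.5, "tx": -0.1, "ty": 0, "tz": 0, "ax": 0, "ay": 0, "az": 0},
    {"claw": 0.5, "tx": -0.15, "ty": 0, "tz": 0, "ax": 0, "ay": 0, "az": 0},
    {"claw": 0.5, "tx": -0.15, "ty": 0, "tz": 0, "ax": 0, "ay": 0, "az": 0},
  ],
)

```text
time: 14.12
eef_pos: [0.5417, -0.0691, 0.0241]
tcp_rot: [-0.205, -0.677, 0.677, 0.205]
contact_force: [-1.7, 2.5, -2.8]
opening: 0.154
```

```bash
python3 to.py .5440 -.0687 .0235 -123.67
```

```text
t 14.1167 pos [ 0.5417 -0.0691  0.0241] yaw -123.65 shift [-0.17  0.06 -0.17] ay 0.023734480291921045 tilt [ 0. -1.  0.] F [-1.7   2.48 -2.82] q6 1.85
```

Emit:
play_rows(
  steps=[
    {"claw": 0.5, "tx": -0.05, "ty": 0, "tz": 0, "ax": 0, "ay": 0, "az": 0},
    {"claw": 0.5, "tx": -0.1, "ty": 0, "tz": 0, "ax": 0, "ay": 0, "az": 0},
    {"claw": 0.5, "tx": -0.1, "ty": 0, "tz": 0, "ax": 0, "ay": 0, "az": 0},
  ],
)

```text
time: 14.37
eef_pos: [0.5425, -0.0697, 0.0241]
tcp_rot: [-0.205, -0.677, 0.677, 0.205]
contact_force: [-1.4, 2.9, -3.6]
opening: 0.154
```

```bash
python3 to.py .5440 -.0687 .0235 -123.67
```

```text
t 14.3667 pos [ 0.5425 -0.0697  0.0241] yaw -123.64 shift [-0.07  0.06 -0.17] ay 0.03147611767678882 tilt [ 0. -1.  0.] F [-1.39  2.9  -3.59] q6 1.84
```

Emit:
play_rows(
  steps=[
    {"claw": 0.5, "tx": -0.05, "ty": 0, "tz": 0, "ax": 0, "ay": 0, "az": 0},
    {"claw": 0.5, "tx": -0.1, "ty": 0, "tz": 0, "ax": 0, "ay": 0, "az": 0},
    {"claw": 0.5, "tx": -0.1, "ty": 0, "tz": 0, "ax": 0, "ay": 0, "az": 0},
  ],
)

```text
time: 14.62
eef_pos: [0.5434, -0.0702, 0.0242]
tcp_rot: [-0.205, -0.677, 0.677, 0.205]
contact_force: [-2.2, 2.2, -4.1]
opening: 0.154
```

```bash
python3 to.py .5440 -.0687 .0235 -123.67
```

```text
t 14.6167 pos [ 0.5434 -0.0702  0.0242] yaw -123.63 shift [ 0.03  0.07 -0.16] ay 0.03602106785228898 tilt [ 0. -1.  0.] F [-2.18  2.17 -4.07] q6 1.84
```

Emit:
play_rows(
  steps=[
    {"claw": 0.5, "tx": -0.05, "ty": 0.02, "tz": 0, "ax": 0, "ay": 0, "az": 0},
    {"claw": 0.5, "tx": -0.1, "ty": 0.04, "tz": 0, "ax": 0, "ay": 0, "az": 0},
    {"claw": 0.5, "tx": -0.1, "ty": 0.04, "tz": 0, "ax": 0, "ay": 0, "az": 0},
  ],
)

```text
time: 14.87
eef_pos: [0.5444, -0.0708, 0.0241]
tcp_rot: [-0.205, -0.677, 0.677, 0.204]
contact_force: [-1.3, 1.6, -3.0]
opening: 0.153
```

```bash
python3 to.py .5440 -.0687 .0235 -123.67
```

```text
t 14.8667 pos [ 0.5444 -0.0708  0.0241] yaw -123.63 shift [ 0.15  0.06 -0.15] ay 0.03851507899179296 tilt [-0. -1. -0.] F [-1.34  1.62 -3.02] q6 1.84
```

Emit:
play_rows(
  steps=[
    {"claw": 0.5, "tx": -0.05, "ty": 0, "tz": 0, "ax": 0, "ay": 0, "az": 0},
    {"claw": 0.5, "tx": -0.1, "ty": 0, "tz": 0, "ax": 0, "ay": 0, "az": 0},
    {"claw": 0.5, "tx": -0.1, "ty": 0, "tz": 0, "ax": 0, "ay": 0, "az": 0},
  ],
)

```text
time: 15.12
eef_pos: [0.5448, -0.071, 0.0241]
tcp_rot: [0.204, 0.677, -0.677, -0.205]
contact_force: [-4.4, 2.8, -1.5]
opening: 0.155
```

```bash
python3 to.py .5440 -.0687 .0235 -123.67;for c in wrist top; do python3 snap.py $c ${c}13;done;python3 -c "
from h import *
a=cv2.imread('pics/wrist13.png');crop(a,150,0,370,160,3.5,'pics/w13c.png');crop(cv2.imread('pics/top13.png'),345,165,385,205,15,'pics/toe13.png')"
```

```text
t 15.1167 pos [ 0.5448 -0.071   0.0241] yaw -123.63 shift [ 0.2   0.06 -0.15] ay 0.04337217428769691 tilt [ 0.001 -1.     0.   ] F [-4.38  2.8  -1.45] q6 1.84
15.1667 [ 0.54482534 -0.07106199  0.02409123] [-3.86  4.16 -1.29]
15.2167 [ 0.54482332 -0.07105482  0.02409601] [-3.72  3.11 -0.82]
```

View pics/w13c.png

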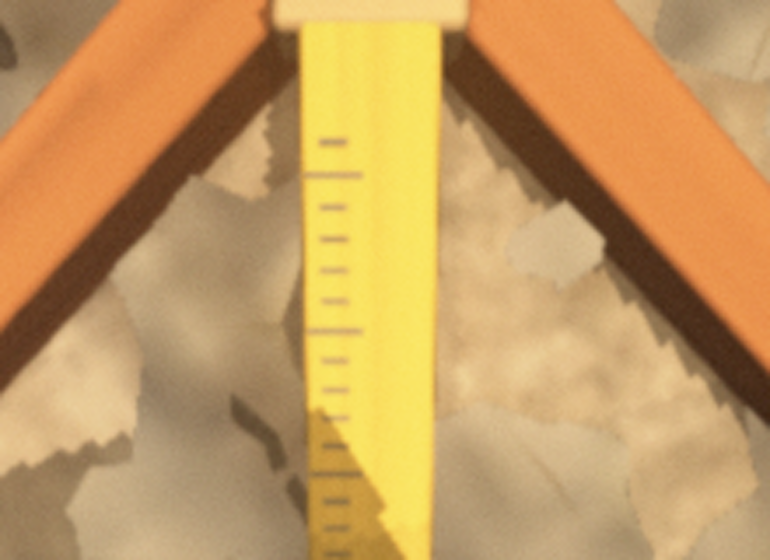

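View pics/toe13.png

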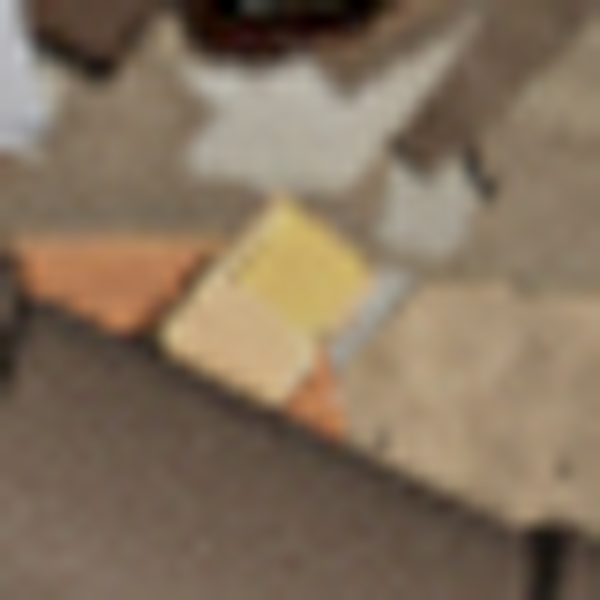

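```bash
cat > corner.py <<'E'
import sys
from plugs import *
def corner(tag):
    g=cv2.imread(f"pics/{tag}.png");M=pickle.load(open(f"pics/{tag}.pkl","rb"))
    hsv=cv2.cvtColor(g,cv2.COLOR_BGR2HSV);m=cv2.inRange(hsv,(5,150,170),(16,255,255))
    L=[];Rr=[]
    for v in range(12,75,2):
        xs=np.nonzero(m[v,:250])[0]
        if len(xs) and xs.max()>60:L.append((xs.max()+.5,v))
        xs=np.nonzero(m[v,262:])[0]
        if len(xs):Rr.append((xs.min()+262-.5,v))
    out=[]
    for P in (L,Rr):
        P=np.array(P,np.float32);vx,vy,x,y=cv2.fitLine(P,cv2.DIST_HUBER,0,.01,.01).ravel()
        a=ray(M,[[x,y],[x+60*vx,y+60*vy]],.03)[:,:2];out.append(a)
        print("yaw",np.degrees(np.arctan2(*(a[1]-a[0])[::-1])).round(2),len(P))
    (a,b),(c,d)=out;t=np.linalg.solve(np.c_[b-a,c-d],c-a);return a+t[0]*(b-a),M
if __name__=="__main__":
  for tag in sys.argv[1:]:
    C,M=corner(tag);print(tag,"corner",C.round(4))
E
python3 corner.py wrist12 wrist13
```

```text
yaw -80.59 32
yaw -166.69 32
wrist12 corner [ 0.6603 -0.1459]
yaw -80.74 32
yaw -166.68 32
wrist13 corner [ 0.6601 -0.1459]
```

The inside corner is unmoved and the predicted home matches. The last 1 mm command moved only about 0.5 mm and the force rose from about 2.5 to 5 N, so contact. One gentle confirming nudge.

Emit:
play_rows(
  steps=[
    {"claw": 0.5, "tx": -0.03, "ty": 0, "tz": 0, "ax": 0, "ay": 0, "az": 0},
    {"claw": 0.5, "tx": -0.05, "ty": 0, "tz": 0, "ax": 0, "ay": 0, "az": 0},
    {"claw": 0.5, "tx": -0.05, "ty": 0, "tz": 0, "ax": 0, "ay": 0, "az": 0},
  ],
)

```text
time: 15.47
eef_pos: [0.5449, -0.0711, 0.0241]
tcp_rot: [0.204, 0.677, -0.677, -0.205]
contact_force: [-4.9, 4.8, 0.7]
opening: 0.149
```

```bash
python3 to.py .5440 -.0687 .0235 -123.67; python3 snap.py wrist w14; python3 corner.py w14;python3 to.py .5440 -.0687 .0235 -123.67
```

```text
t 15.4667 pos [ 0.5449 -0.0711  0.0241] yaw -123.63 shift [ 0.21  0.06 -0.15] ay 0.043121630377044085 tilt [ 0.002 -1.     0.   ] F [-4.93  4.75  0.69] q6 1.84
15.5167 [ 0.54490051 -0.07107997  0.02408761] [-4.54  4.22  0.56]
yaw -80.64 32
yaw -166.6 32
w14 corner [ 0.6601 -0.1459]
t 15.5167 pos [ 0.5449 -0.0711  0.0241] yaw -123.62 shift [ 0.21  0.06 -0.15] ay 0.0474404764424321 tilt [ 0.002 -1.     0.   ] F [-4.54  4.22  0.56] q6 1.84
```

```bash
python3 snap.py top top14;python3 snap.py scene scene14;python3 -c "
from h import *
crop(cv2.imread('pics/top14.png'),270,165,400,285,5,'pics/top14c.png');crop(cv2.imread('pics/scene14.png'),270,150,345,230,8,'pics/scene14c.png')"
```

```text
15.5667 [ 0.54488748 -0.0710778   0.02407877] [-4.73  3.83 -0.02]
15.6167 [ 0.54489471 -0.07109423  0.02409869] [-4.26  4.9   0.99]
```

View pics/top14c.png

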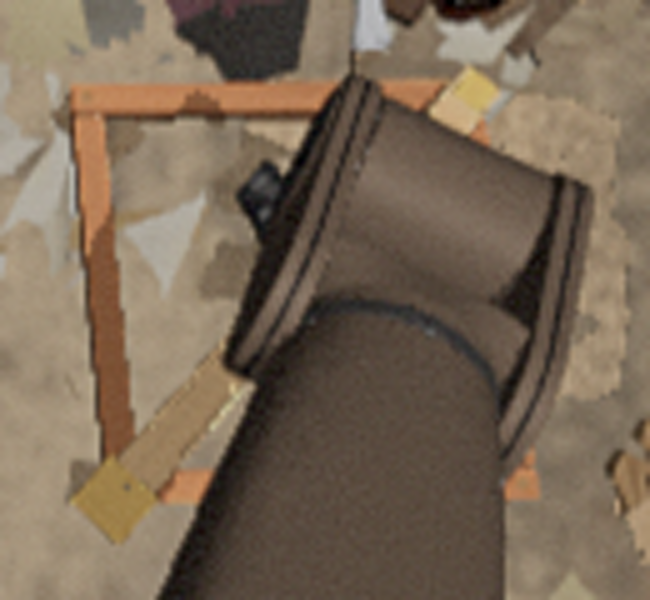

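View pics/scene14c.png

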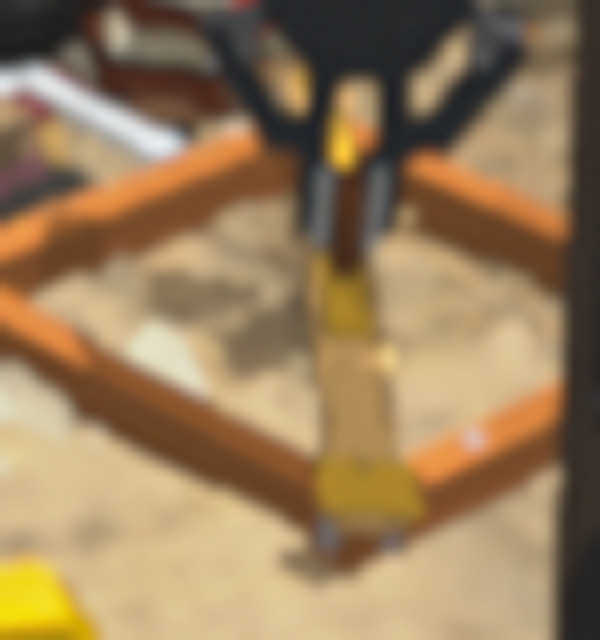

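Hook and nose are both home on diagonal 1. The mark is unchanged at crop (128,487), and nudging is blocked at about 6 N. Before swinging I'll check the clearance along the arc.

```bash
python3 - <<'E'
from plugs import *
T=model("top");d=np.load("pics/top0d.npy")
v,u=np.mgrid[0:384,0:512];P=(np.linalg.inv(T[0])@np.c_[u.ravel(),v.ravel(),np.ones(u.size)].T)*d.ravel()
P=(T[1]@P).T+T[2];c=np.array([.54,-.076]);r=np.hypot(*(P[:,:2]-c).T);a=np.degrees(np.arctan2(P[:,1]-c[1],P[:,0]-c[0]))
k=(d.ravel()>0)&(r<.19)
for lo in range(-60,80,10):
    q=k&(a>lo)&(a<lo+10);print(lo,P[q,2].max().round(3),end=" ")
for lo in range(120,250,15):
    q=k&((a%360)>lo)&((a%360)<lo+15);print("b",lo,P[q,2].max().round(3),end=" ")
# reading by top: mark & toe end
T=pickle.load(open("pics/top14.pkl","rb"));m=ray(T,[[295.6,262.4]],.0425)[0];t=ray(T,[[367,181]],.044)[0];print("\nlen",np.linalg.norm((t-m)[:2]),np.degrees(np.arctan2(*(t-m)[1::-1])))
E
python3 to.py .5383 -.0826 .09 -33.8
```

```text
-60 0.033 -50 0.035 -40 0.033 -30 0.035 -20 0.034 -10 0.036 0 0.034 10 0.034 20 0.034 30 0.035 40 0.034 50 0.034 60 0.034 70 0.032 b 120 0.033 b 135 0.034 b 150 0.035 b 165 0.035 b 180 0.035 b 195 0.035 b 210 0.035 b 225 0.035 b 240 0.036 
len 0.3078800137564208 -33.686529986030095
t 15.6167 pos [ 0.5449 -0.0711  0.0241] yaw -123.62 shift [-0.08 -6.59  1.32] ay -89.82493405910861 tilt [ 0.002 -1.     0.   ] F [-4.26  4.9   0.99] q6 1.84
```

Emit:
play_rows(
  steps=[
    {"claw": 0.5, "tx": 0.06, "ty": 0, "tz": 0, "ax": 0, "ay": 0, "az": 0},
    {"claw": 0.5, "tx": 0.1, "ty": -0.1, "tz": 0, "ax": 0, "ay": 0, "az": 0},
    {"claw": 0.5, "tx": 0.1, "ty": -1, "tz": 0, "ax": 0, "ay": 0, "az": 0},
    {"claw": 0.5, "tx": 0.1, "ty": -3, "tz": 0, "ax": 0, "ay": 0, "az": 0},
    {"claw": 0.5, "tx": 0.1, "ty": -5.5, "tz": 0, "ax": 0, "ay": -2, "az": 0},
    {"claw": 0.5, "tx": 0, "ty": -6.5, "tz": 0.4, "ax": 0, "ay": -8, "az": 0},
    {"claw": 0.5, "tx": 0, "ty": -6.5, "tz": 0.8, "ax": 0, "ay": -14, "az": 0},
    {"claw": 0.5, "tx": 0, "ty": -6.5, "tz": 1.2, "ax": 0, "ay": -21, "az": 0},
    {"claw": 0.5, "tx": 0, "ty": -6.5, "tz": 1.3, "ax": 0, "ay": -28, "az": 0},
    {"claw": 0.5, "tx": 0, "ty": -6.5, "tz": 1.3, "ax": 0, "ay": -35, "az": 0},
    {"claw": 0.5, "tx": 0, "ty": -6.5, "tz": 1.3, "ax": 0, "ay": -42, "az": 0},
    {"claw": 0.5, "tx": 0, "ty": -6.5, "tz": 1.3, "ax": 0, "ay": -46, "az": 0},
  ],
)

```text
time: 16.62
eef_pos: [0.5397, -0.0837, 0.0905]
tcp_rot: [0.077, -0.702, 0.704, -0.079]
contact_force: [0.1, -0.4, -2.9]
opening: 0.151
```

```bash
python3 to.py .5383 -.0826 .09 -33.8
```

```text
t 16.6167 pos [ 0.5397 -0.0837  0.0905] yaw -77.31 shift [ 0.11  0.05 -0.14] ay -43.50679867015799 tilt [-0.003 -1.     0.004] F [ 0.12 -0.36 -2.87] q6 1.01
```

Emit:
play_rows(
  steps=[
    {"claw": 0.5, "tx": 0, "ty": 0, "tz": 0, "ax": 0, "ay": -6, "az": 0},
    {"claw": 0.5, "tx": 0, "ty": 0, "tz": 0, "ax": 0, "ay": -13, "az": 0},
    {"claw": 0.5, "tx": 0, "ty": 0, "tz": 0, "ax": 0, "ay": -20, "az": 0},
    {"claw": 0.5, "tx": 0, "ty": 0, "tz": 0, "ax": 0, "ay": -27, "az": 0},
    {"claw": 0.5, "tx": 0, "ty": 0, "tz": 0, "ax": 0, "ay": -34, "az": 0},
    {"claw": 0.5, "tx": 0, "ty": 0, "tz": 0, "ax": 0, "ay": -40, "az": 0},
    {"claw": 0.5, "tx": 0, "ty": 0, "tz": 0, "ax": 0, "ay": -43.5, "az": 0},
    {"claw": 0.5, "tx": 0, "ty": 0, "tz": 0, "ax": 0, "ay": -43.5, "az": 0},
    {"claw": 0.5, "tx": 0, "ty": 0, "tz": 0, "ax": 0, "ay": -43.5, "az": 0},
    {"claw": 0.5, "tx": 0, "ty": 0, "tz": 0, "ax": 0, "ay": -43.5, "az": 0},
  ],
)

```text
time: 17.45
eef_pos: [0.5389, -0.0829, 0.0897]
tcp_rot: [0.33, -0.624, 0.626, -0.331]
contact_force: [-0.1, -0.5, -3.2]
opening: 0.149
```

```bash
python3 to.py .5383 -.0826 .05 -33.8; for c in wrist top; do python3 snap.py $c ${c}15;done;python3 -c "
from h import *
crop(cv2.imread('pics/top15.png'),270,165,400,285,5,'pics/top15c.png')"
```

```text
t 17.45 pos [ 0.5389 -0.0829  0.0897] yaw -34.21 shift [ 0.01  3.97 -0.08] ay -0.41106245658508556 tilt [-0.    -1.     0.002] F [-0.07 -0.47 -3.19] q6 0.26
17.5 [ 0.5387323  -0.08278043  0.08952034] [ 0.89  0.15 -2.72]
17.55 [ 0.53858549 -0.08268976  0.08935072] [ 0.15  0.04 -3.02]
```

View pics/wrist15.png

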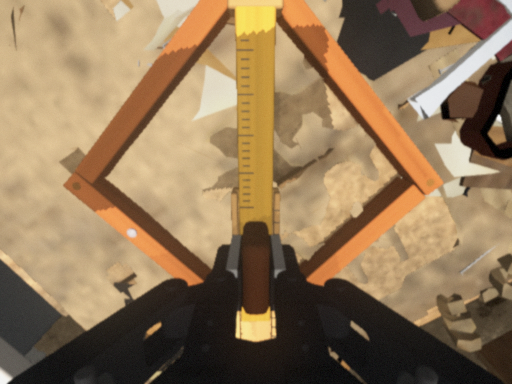

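View pics/top15c.png

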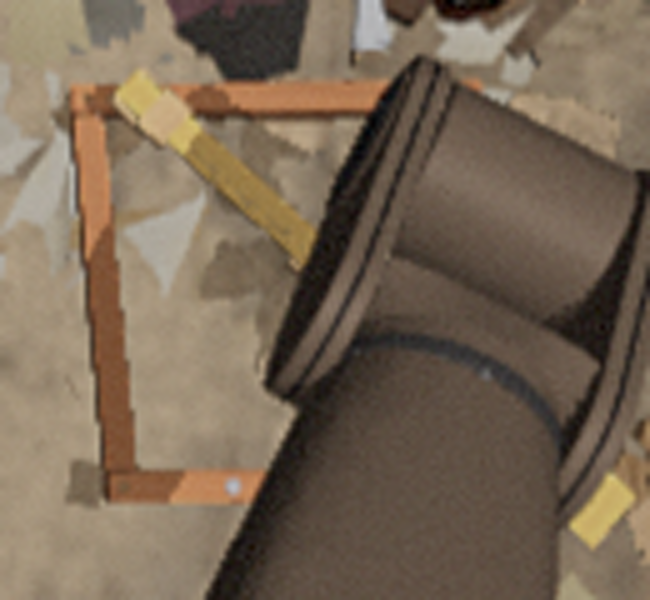

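Run:
```python
from plugs import *
g=cv2.imread("pics/wrist15.png");M=pickle.load(open("pics/wrist15.pkl","rb"))
cr=[(60,165),(410,165)]
cv2.imwrite("pics/w15p.png",np.hstack([cv2.resize(g[y:y+40,x:x+40],None,fx=8,fy=8,interpolation=2) for x,y in cr]))
T=pickle.load(open("pics/top15.pkl","rb"));crop(cv2.imread("pics/top15.png"),375,250,405,285,16,"pics/t15h.png")
```

```text
(no output)
```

View pics/w15p.png

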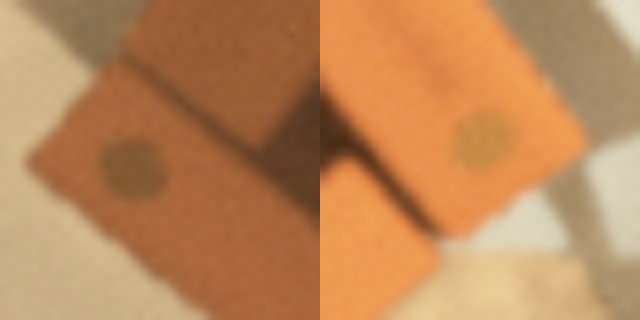

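View pics/t15h.png

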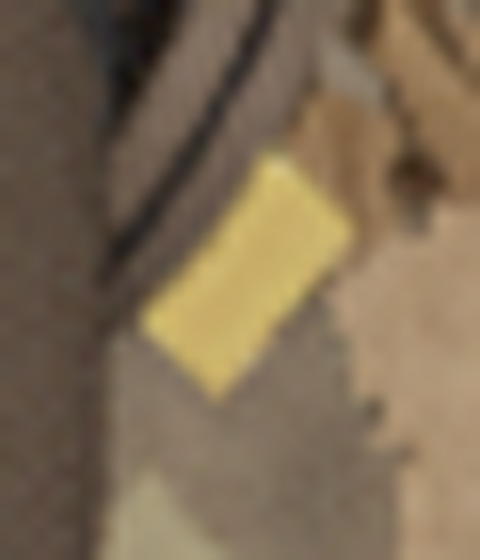

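Run:
```python
from plugs import *
M=pickle.load(open("pics/wrist15.pkl","rb"));T=pickle.load(open("pics/top15.pkl","rb"))
A=ray(M,[[76.6,186.1],[430.5,182.4]],.03)[:,:2];print("NL FR",A.round(4),"expected w1 (.4204,.0136)(.6702,-.1526)")
e=ray(T,[[392.8,269.6]],.108)[0];toe=ray(T,[[270+128/5,165+88/5]],.11)[0]
print("end",e.round(4),"toe",toe.round(4),np.degrees(np.arctan2(*(toe-e)[1::-1])),np.linalg.norm((toe-e)[:2]))
d2=np.array([.5564,.8309]);mk=e[:2]+d2*.0247;print("mark top",mk.round(4),"corr",(mk+[.0015,.0045]).round(4))
```

```text
NL FR [[ 0.42    0.0135]
 [ 0.6705 -0.153 ]] expected w1 (.4204,.0136)(.6702,-.1526)
end [ 0.4371 -0.2315  0.108 ] toe [0.6232 0.0432 0.11  ] 55.86717688238056 0.33176766800900714
mark top [ 0.4508 -0.2109] corr [ 0.4523 -0.2064]
```

The frame is unmoved. The mark is about 4 mm outside the near right plug and laterally within about 1 mm. Trim the yaw and lower.

Emit:
play_rows(
  steps=[
    {"claw": 0.5, "tx": 0, "ty": 0.5, "tz": 0, "ax": 0, "ay": -0.4, "az": 0},
    {"claw": 0.5, "tx": 0, "ty": 1.5, "tz": 0, "ax": 0, "ay": -0.4, "az": 0},
    {"claw": 0.5, "tx": 0, "ty": 2.7, "tz": 0, "ax": 0, "ay": -0.4, "az": 0},
    {"claw": 0.5, "tx": 0, "ty": 3.6, "tz": 0, "ax": 0, "ay": -0.4, "az": 0},
    {"claw": 0.5, "tx": 0, "ty": 4, "tz": 0, "ax": 0, "ay": -0.4, "az": 0},
    {"claw": 0.5, "tx": 0, "ty": 4, "tz": 0, "ax": 0, "ay": -0.4, "az": 0},
    {"claw": 0.5, "tx": 0, "ty": 4, "tz": 0, "ax": 0, "ay": -0.4, "az": 0},
    {"claw": 0.5, "tx": 0, "ty": 4, "tz": 0, "ax": 0, "ay": -0.4, "az": 0},
  ],
)

```text
time: 18.22
eef_pos: [0.5387, -0.0825, 0.0493]
tcp_rot: [0.333, -0.623, 0.624, -0.334]
contact_force: [-0.0, 0.3, -2.7]
opening: 0.151
```

```bash
python3 to.py .5383 -.0826 .05 -33.8; for c in wrist top scene; do python3 snap.py $c ${c}16;done;python3 -c "
from h import *
a=cv2.resize(cv2.imread('pics/top16.png')[245:285,345:405],None,fx=8,fy=8,interpolation=2);b=cv2.resize(cv2.imread('pics/scene16.png')[140:230,260:370],None,fx=3.5,fy=3.5,interpolation=2)
print(a.shape,b.shape);cv2.imwrite('pics/c16.png',np.hstack([a[:315],b[:315]]))
"
```

```text
t 18.2167 pos [ 0.5387 -0.0825  0.0493] yaw -33.73 shift [ 0.03 -0.07 -0.03] ay 0.0703581479144475 tilt [-0.    -1.     0.001] F [-0.01  0.31 -2.72] q6 0.25
18.2667 [ 0.53886848 -0.08258485  0.0495931 ] [-0.22  0.05 -3.76]
18.3167 [ 0.53892885 -0.08260247  0.04972167] [ 0.2  -0.18 -2.91]
18.3667 [ 0.53889208 -0.08258471  0.0497485 ] [-0.59 -0.38 -3.59]
(320, 480, 3) (315, 385, 3)
```

View pics/wrist16.png

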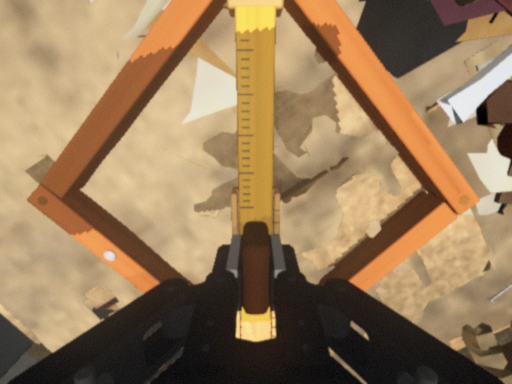

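View pics/c16.png

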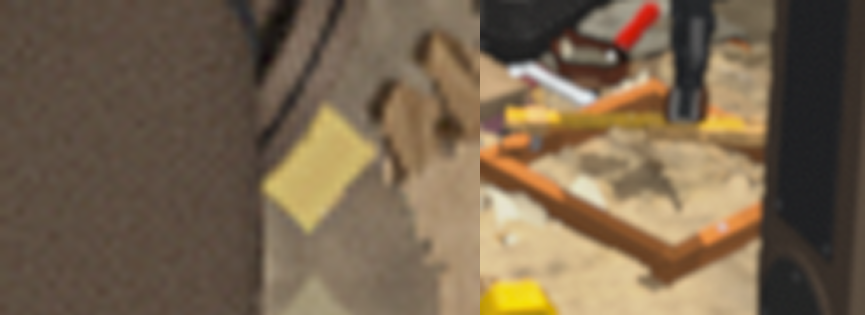

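Run:
```python
from plugs import *
T=pickle.load(open("pics/top16.pkl","rb"))
e=ray(T,[[388,269]],.068)[0];d2=np.array([.5564,.8309]);n=np.array([-.8309,.5564]);mk=e[:2]+d2*.0247+[.0015,.0045];o=mk-[.4555,-.2036];print(mk,"along",o@d2,"lat",o@n)
```

```text
[ 0.45376868 -0.20802578] along -0.004640685692066078 lat -0.0010239485373446165
```

Emit:
play_rows(
  steps=[
    {"claw": 0.5, "tx": 0, "ty": 0.3, "tz": 0, "ax": 0, "ay": 0, "az": 0},
    {"claw": 0.5, "tx": 0, "ty": 0.6, "tz": 0, "ax": 0, "ay": 0, "az": 0},
    {"claw": 0.5, "tx": 0, "ty": 0.6, "tz": 0, "ax": 0, "ay": 0, "az": 0},
    {"claw": 0.5, "tx": 0, "ty": 0.6, "tz": 0, "ax": 0, "ay": 0, "az": 0},
  ],
)

```text
time: 18.7
eef_pos: [0.538, -0.0823, 0.0426]
tcp_rot: [-0.334, 0.624, -0.623, 0.333]
contact_force: [-0.4, 0.6, -3.2]
opening: 0.155
```

```bash
python3 to.py .5383 -.0826 .05 -33.8
```

```text
t 18.7 pos [ 0.538  -0.0823  0.0426] yaw -33.73 shift [ 0.01 -0.74  0.05] ay 0.06961430928302548 tilt [ 0.    -1.    -0.001] F [-0.39  0.57 -3.15] q6 0.25
```

The pin tips have passed the frame's top plane with no contact. Continuing down.

Emit:
play_rows(
  steps=[
    {"claw": 0.5, "tx": 0, "ty": 0.4, "tz": 0, "ax": 0, "ay": 0, "az": 0},
    {"claw": 0.5, "tx": 0, "ty": 0.8, "tz": 0, "ax": 0, "ay": 0, "az": 0},
    {"claw": 0.5, "tx": 0, "ty": 1.2, "tz": 0, "ax": 0, "ay": 0, "az": 0},
    {"claw": 0.5, "tx": 0, "ty": 1.5, "tz": 0, "ax": 0, "ay": 0, "az": 0},
    {"claw": 0.5, "tx": 0, "ty": 1.65, "tz": 0, "ax": 0, "ay": 0, "az": 0},
    {"claw": 0.5, "tx": 0, "ty": 1.7, "tz": 0, "ax": 0, "ay": 0, "az": 0},
    {"claw": 0.5, "tx": 0, "ty": 1.7, "tz": 0, "ax": 0, "ay": 0, "az": 0},
    {"claw": 0.5, "tx": 0, "ty": 1.7, "tz": 0, "ax": 0, "ay": 0, "az": 0},
  ],
)

```text
time: 19.37
eef_pos: [0.5384, -0.0824, 0.0261]
tcp_rot: [0.333, -0.623, 0.624, -0.333]
contact_force: [0.5, -0.3, -3.0]
opening: 0.151
```

```bash
python3 to.py .5383 -.0826 .0238 -33.8
```

```text
t 19.3667 pos [ 0.5384 -0.0824  0.0261] yaw -33.73 shift [ 0.02  0.23 -0.  ] ay 0.0675322627205901 tilt [-0. -1.  0.] F [ 0.54 -0.26 -2.98] q6 0.25
```

Emit:
play_rows(
  steps=[
    {"claw": 0.5, "tx": 0, "ty": 0.08, "tz": 0, "ax": 0, "ay": 0, "az": 0},
    {"claw": 0.5, "tx": 0, "ty": 0.16, "tz": 0, "ax": 0, "ay": 0, "az": 0},
    {"claw": 0.5, "tx": 0, "ty": 0.2, "tz": 0, "ax": 0, "ay": 0, "az": 0},
    {"claw": 0.5, "tx": 0, "ty": 0.2, "tz": 0, "ax": 0, "ay": 0, "az": 0},
  ],
)

```text
time: 19.7
eef_pos: [0.5384, -0.0824, 0.0241]
tcp_rot: [0.333, -0.623, 0.624, -0.333]
contact_force: [0.5, -0.2, -2.8]
opening: 0.145
```

```bash
python3 to.py .5383 -.0826 .0238 -33.8; python3 snap.py wrist w17; python3 snap.py top top17;python3 -c "
from h import *
a=cv2.imread('pics/w17.png');crop(a,150,0,370,160,3.5,'pics/w17c.png');crop(cv2.imread('pics/top17.png'),270,165,400,285,5,'pics/top17c.png')"
```

```text
t 19.7 pos [ 0.5384 -0.0824  0.0241] yaw -33.72 shift [0.02 0.03 0.01] ay 0.07716564789694758 tilt [ 0. -1.  0.] F [ 0.5  -0.17 -2.84] q6 0.25
19.75 [ 0.53834053 -0.08243844  0.02412978] [-0.2   0.02 -2.29]
19.8 [ 0.53837701 -0.08242413  0.02415131] [ 0.1  -0.67 -2.39]
```

View pics/w17c.png

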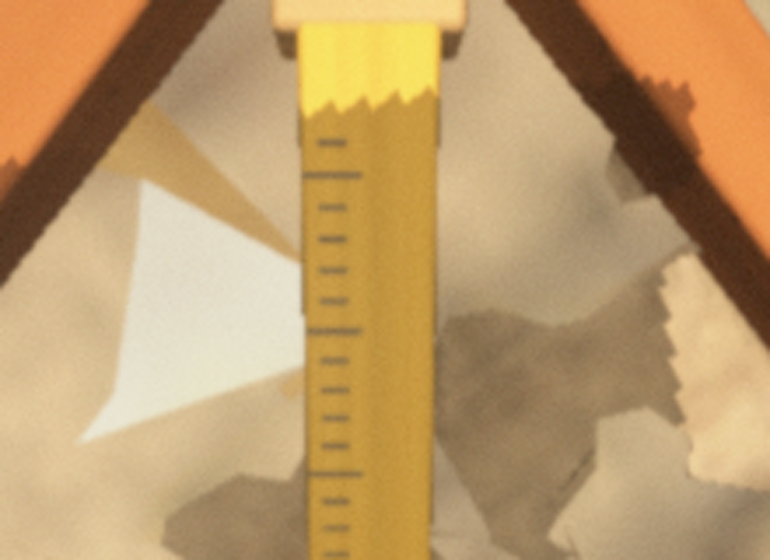

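View pics/top17c.png

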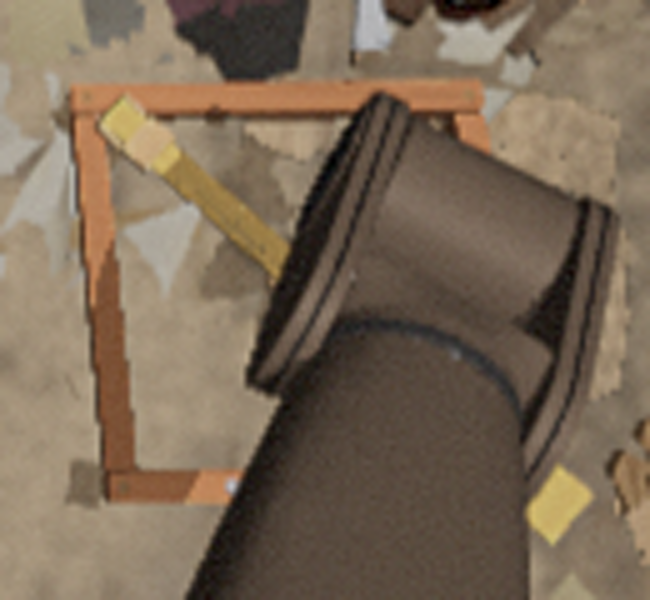

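The rule sits over diagonal 2, with its axis within about 1 mm of the corner's centre. Drawing out 20 mm of the expected 25 mm.

Emit:
play_rows(
  steps=[
    {"claw": 0.5, "tx": -0.1, "ty": 0.03, "tz": 0, "ax": 0, "ay": 0, "az": 0},
    {"claw": 0.5, "tx": -0.25, "ty": 0.03, "tz": 0, "ax": 0, "ay": 0, "az": 0},
    {"claw": 0.5, "tx": -0.4, "ty": 0.03, "tz": 0, "ax": 0, "ay": 0, "az": 0},
    {"claw": 0.5, "tx": -0.55, "ty": 0.03, "tz": 0, "ax": 0, "ay": 0, "az": 0},
    {"claw": 0.5, "tx": -0.7, "ty": 0.03, "tz": 0, "ax": 0, "ay": 0, "az": 0},
    {"claw": 0.5, "tx": -0.85, "ty": 0.02, "tz": 0, "ax": 0, "ay": 0, "az": 0},
    {"claw": 0.5, "tx": -1, "ty": 0, "tz": 0, "ax": 0, "ay": 0, "az": 0},
    {"claw": 0.5, "tx": -1.15, "ty": 0, "tz": 0, "ax": 0, "ay": 0, "az": 0},
    {"claw": 0.5, "tx": -1.3, "ty": 0, "tz": 0, "ax": 0, "ay": 0, "az": 0},
    {"claw": 0.5, "tx": -1.45, "ty": 0, "tz": 0, "ax": 0, "ay": 0, "az": 0},
    {"claw": 0.5, "tx": -1.5, "ty": 0, "tz": 0, "ax": 0, "ay": 0, "az": 0},
  ],
)

```text
time: 20.72
eef_pos: [0.5468, -0.0697, 0.0241]
tcp_rot: [-0.333, 0.624, -0.624, 0.333]
contact_force: [-3.5, -1.7, -0.2]
opening: 0.153
```

```bash
python3 to.py .5522 -.0617 .0241 -33.8
```

```text
t 20.7167 pos [ 0.5468 -0.0697  0.0241] yaw -33.74 shift [-0.96  0.    0.01] ay 0.05655226758719323 tilt [-0. -1.  0.] F [-3.48 -1.72 -0.23] q6 0.28
```

Emit:
play_rows(
  steps=[
    {"claw": 0.5, "tx": -0.1, "ty": 0, "tz": 0, "ax": 0, "ay": 0, "az": 0},
    {"claw": 0.5, "tx": -0.2, "ty": 0, "tz": 0, "ax": 0, "ay": 0, "az": 0},
    {"claw": 0.5, "tx": -0.3, "ty": 0, "tz": 0, "ax": 0, "ay": 0, "az": 0},
    {"claw": 0.5, "tx": -0.4, "ty": 0, "tz": 0, "ax": 0, "ay": 0, "az": 0},
    {"claw": 0.5, "tx": -0.5, "ty": 0, "tz": 0, "ax": 0, "ay": 0, "az": 0},
    {"claw": 0.5, "tx": -0.55, "ty": 0, "tz": 0, "ax": 0, "ay": 0, "az": 0},
    {"claw": 0.5, "tx": -0.55, "ty": 0, "tz": 0, "ax": 0, "ay": 0, "az": 0},
  ],
)

```text
time: 21.3
eef_pos: [0.5499, -0.0652, 0.0241]
tcp_rot: [0.333, -0.624, 0.624, -0.334]
contact_force: [-3.2, -1.4, -1.2]
opening: 0.148
```

```bash
python3 to.py .5522 -.0617 .0241 -33.8; python3 snap.py wrist w18; python3 snap.py top top18;python3 -c "
from h import *
a=cv2.imread('pics/w18.png');crop(a,150,0,370,160,3.5,'pics/w18c.png');crop(cv2.imread('pics/top18.png'),270,165,400,285,5,'pics/top18c.png')";python3 corner.py w18
```

```text
t 21.3 pos [ 0.5499 -0.0652  0.0241] yaw -33.73 shift [-0.42  0.   -0.  ] ay 0.06576365297476627 tilt [-0. -1.  0.] F [-3.19 -1.39 -1.23] q6 0.29
21.35 [ 0.54988254 -0.06522857  0.02414332] [-3.87 -1.08 -1.01]
21.4 [ 0.54984056 -0.06519562  0.02410428] [-3.   -0.31 -1.47]
yaw 9.26 32
yaw -75.05 32
w18 corner [0.6256 0.0511]
```

View pics/w18c.png

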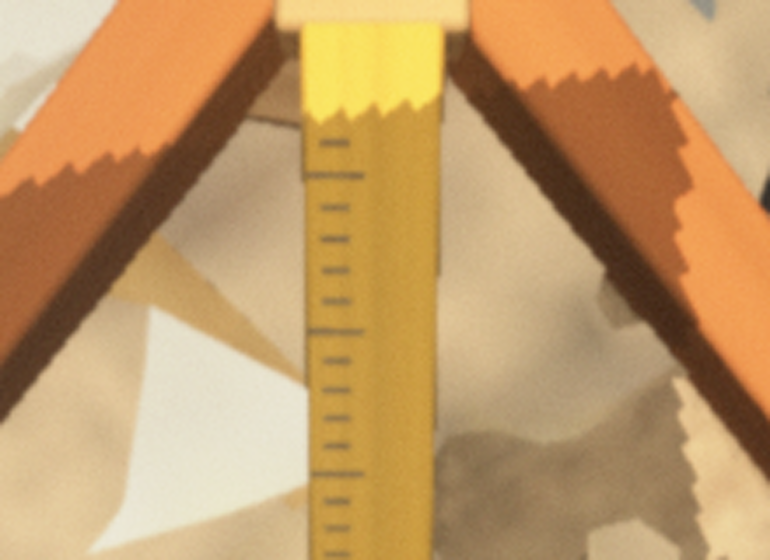

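View pics/top18c.png

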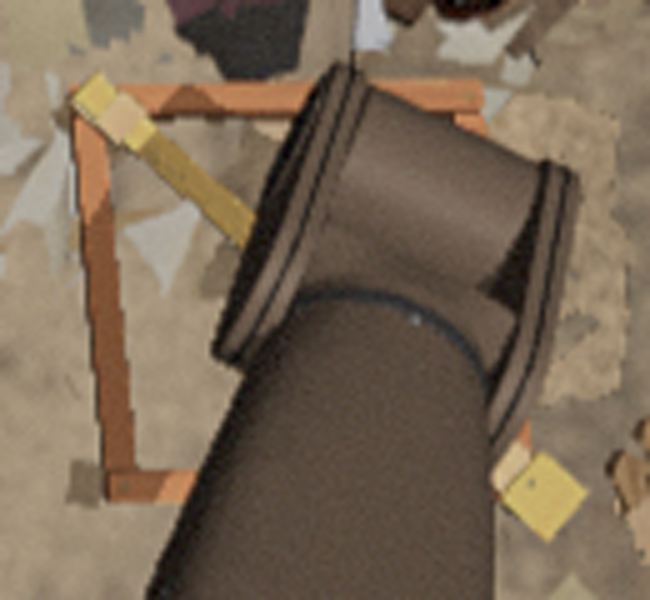

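Emit:
play_rows(
  steps=[
    {"claw": 0.5, "tx": -0.05, "ty": 0, "tz": 0, "ax": 0, "ay": 0, "az": 0},
    {"claw": 0.5, "tx": -0.1, "ty": 0, "tz": 0, "ax": 0, "ay": 0, "az": 0},
    {"claw": 0.5, "tx": -0.15, "ty": 0, "tz": 0, "ax": 0, "ay": 0, "az": 0},
    {"claw": 0.5, "tx": -0.2, "ty": 0, "tz": 0, "ax": 0, "ay": 0, "az": 0},
    {"claw": 0.5, "tx": -0.2, "ty": 0, "tz": 0, "ax": 0, "ay": 0, "az": 0},
  ],
)

```text
time: 21.82
eef_pos: [0.5507, -0.0639, 0.0241]
tcp_rot: [0.334, -0.623, 0.624, -0.333]
contact_force: [-3.3, -2.7, 0.2]
opening: 0.154
```

```bash
python3 to.py .5522 -.0617 .0241 -33.8
```

```text
t 21.8167 pos [ 0.5507 -0.0639  0.0241] yaw -33.72 shift [-0.26 -0.    0.  ] ay 0.08361479222475054 tilt [ 0.001 -1.    -0.   ] F [-3.26 -2.69  0.21] q6 0.29
```

Emit:
play_rows(
  steps=[
    {"claw": 0.5, "tx": -0.05, "ty": 0, "tz": 0, "ax": 0, "ay": 0, "az": 0},
    {"claw": 0.5, "tx": -0.1, "ty": 0, "tz": 0, "ax": 0, "ay": 0, "az": 0},
    {"claw": 0.5, "tx": -0.1, "ty": 0, "tz": 0, "ax": 0, "ay": 0, "az": 0},
  ],
)

```text
time: 22.07
eef_pos: [0.5507, -0.0637, 0.0241]
tcp_rot: [0.334, -0.623, 0.624, -0.333]
contact_force: [-6.2, -5.7, 1.4]
opening: 0.156
```

```bash
python3 to.py .5522 -.0617 .0241 -33.8
```

```text
t 22.0667 pos [ 0.5507 -0.0637  0.0241] yaw -33.69 shift [-0.25 -0.    0.01] ay 0.10779334600334778 tilt [ 0.002 -1.    -0.001] F [-6.15 -5.71  1.38] q6 0.29
```

Blocked at about 8 N along the rule. I'll relax 0.5 mm and check whether the nose is truly home.

Emit:
play_rows(
  steps=[
    {"claw": 0.5, "tx": 0.05, "ty": 0, "tz": 0, "ax": 0, "ay": 0, "az": 0},
    {"claw": 0.5, "tx": 0.05, "ty": 0, "tz": 0, "ax": 0, "ay": 0, "az": 0},
  ],
)

```text
time: 22.23
eef_pos: [0.5508, -0.0637, 0.0241]
tcp_rot: [0.334, -0.623, 0.624, -0.333]
contact_force: [-4.6, -3.6, 0.8]
opening: 0.156
```

```bash
python3 to.py .5522 -.0617 .0241 -33.8; for c in wrist top scene; do python3 snap.py $c ${c}19;done;python3 -c "
from h import *
a=cv2.imread('pics/wrist19.png');crop(a,150,0,370,160,3.5,'pics/w19c.png');crop(cv2.imread('pics/top19.png'),270,165,400,285,5,'pics/top19c.png')
crop(cv2.imread('pics/scene19.png'),250,140,360,230,6,'pics/scene19c.png')"
```

```text
t 22.2333 pos [ 0.5508 -0.0637  0.0241] yaw -33.72 shift [-0.25  0.    0.01] ay 0.07855889431399987 tilt [ 0.001 -1.    -0.   ] F [-4.63 -3.64  0.77] q6 0.29
22.2833 [ 0.55078731 -0.06373011  0.02412509] [-4.42 -3.58  1.03]
22.3333 [ 0.55074794 -0.06371385  0.02409937] [-4.51 -4.31  0.91]
22.3833 [ 0.55078847 -0.06372377  0.02410987] [-4.73 -3.66  1.48]
```

View pics/w19c.png

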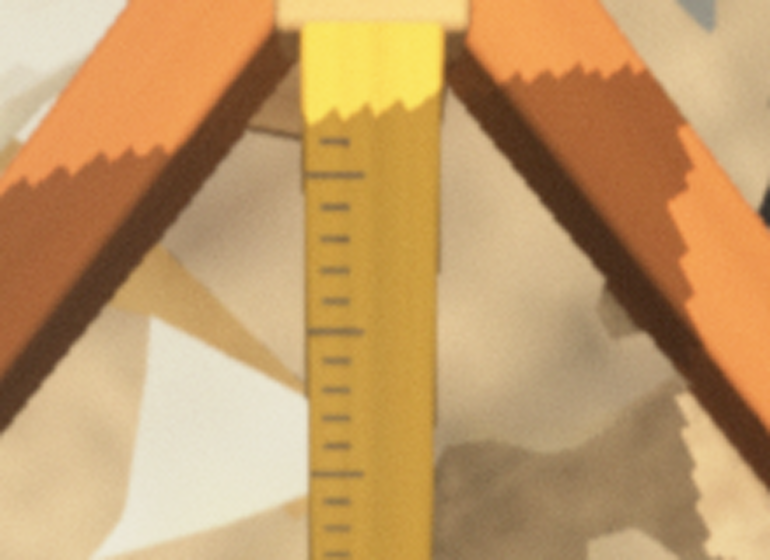

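View pics/top19c.png

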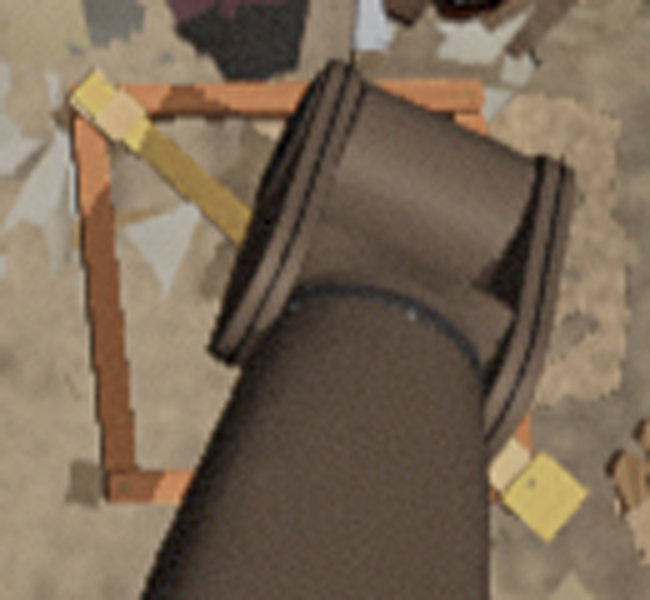

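View pics/scene19c.png

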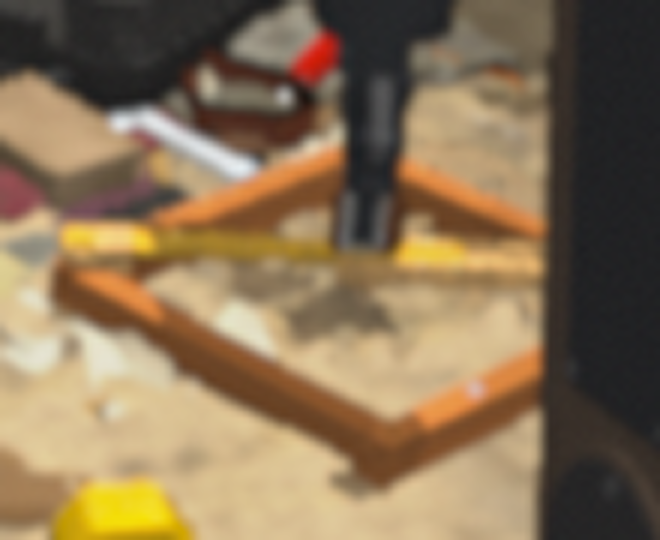

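```bash
sed -i 's/(5,150,170)/(3,120,VT)/;s/^def corner(tag):/VT=125\ndef corner(tag):/' corner.py; python3 corner.py wrist14 w18 wrist19 2>&1; python3 corner.py w14
python3 - <<'E'
from h import *
g=cv2.cvtColor(cv2.imread("pics/wrist19.png"),cv2.COLOR_BGR2HSV)
print(g[60,175:215:3].tolist());print(g[60,305:345:3].tolist())
E
```

```text
[ WARN:0@0.291] global loadsave.cpp:275 findDecoder imread_('pics/wrist14.png'): can't open/read file: check file path/integrity
Traceback (most recent call last):
  File "corner.py", line 21, in <module>
    C,M=corner(tag);print(tag,"corner",C.round(4))
        ~~~~~~^^^^^
  File "corner.py", line 5, in corner
    g=cv2.imread(f"pics/{tag}.png");M=pickle.load(open(f"pics/{tag}.pkl","rb"))
                                                  ~~~~^^^^^^^^^^^^^^^^^^^^^^^^
FileNotFoundError: [Errno 2] No such file or directory: 'pics/wrist14.pkl'
yaw -88.36 32
yaw -155.11 32
w14 corner [ 0.6473 -0.1373]
[[12, 168, 167], [12, 169, 167], [11, 164, 169], [12, 168, 158], [11, 156, 118], [11, 155, 92], [12, 149, 87], [12, 144, 92], [13, 155, 92], [15, 96, 144], [17, 89, 169], [15, 87, 173], [16, 88, 174], [16, 87, 172]]
[[18, 86, 207], [13, 149, 91], [11, 160, 75], [12, 164, 76], [14, 158, 71], [12, 163, 102], [11, 172, 151], [11, 174, 169], [12, 171, 170], [12, 178, 166], [12, 178, 168], [12, 177, 174], [12, 175, 219], [14, 167, 241]]
```

```bash
sed -i 's/(3,120,VT)/(3,140,VT)/' corner.py; python3 corner.py w14 w18 wrist19; python3 to.py .5522 -.0617 .0241 -33.8
```

```text
yaw -81.72 32
yaw -166.71 32
w14 corner [ 0.6587 -0.1459]
yaw 10.73 32
yaw -79.83 32
w18 corner [0.6273 0.0512]
yaw 4.32 32
yaw -79.63 32
wrist19 corner [0.6282 0.0456]
t 22.3833 pos [ 0.5508 -0.0637  0.0241] yaw -33.72 shift [-0.25  0.    0.01] ay 0.08159647798336778 tilt [ 0.001 -1.    -0.   ] F [-4.73 -3.66  1.48] q6 0.29
```

Run:
```python
from plugs import *
for tag in ("w14","w18","wrist19"):
    g=cv2.imread(f"pics/{tag}.png");M=pickle.load(open(f"pics/{tag}.pkl","rb"));V=cv2.cvtColor(g,cv2.COLOR_BGR2HSV);
    v=cv2.GaussianBlur(V[:,:,2],(3,3),0).astype(float);H=V[:,:,0]
    out=[]
    for side in (0,1):
        P=[]
        for r in range(14,72,2):
            row=v[r]; # walk outward from slide until orange top: falling edge between dark side and bright top
            rng=range(232,60,-1) if side==0 else range(280,450)
            st=0
            for u in rng:
                if st==0 and row[u]<110: st=1
                if st==1 and row[u]>128:
                    P.append((u,r));break
        P=np.array(P,np.float32);l=cv2.fitLine(P,cv2.DIST_WELSCH,0,.01,.01).ravel();
        res=np.abs((P-l[2:])@np.array([-l[1],l[0]]));P=P[res<2];l=cv2.fitLine(P,cv2.DIST_L2,0,.01,.01).ravel()
        a=ray(M,[l[2:],l[2:]+60*l[:2]],.03)[:,:2];out.append(a);print(side,len(P),"yaw",np.degrees(np.arctan2(*(a[1]-a[0])[::-1])).round(2),end=" ")
    (a,b),(c,d)=out;t=np.linalg.solve(np.c_[b-a,c-d],c-a);print(tag,(a+t[0]*(b-a)).round(4))
```

```text
0 29 yaw -80.84 1 29 yaw -166.54 w14 [ 0.6596 -0.1457]
0 29 yaw 11.55 1 29 yaw -79.53 w18 [0.6272 0.0523]
0 28 yaw 11.6 1 28 yaw -79.34 wrist19 [0.6271 0.0523]
```

Hook home (mark over plug at top crop (530,484)), frame corner unmoved between pictures, and the force split implies contact on both rails. Next, a small sideways relaxing move to remove the lateral preload and confirm the nose is trapped.

Emit:
play_rows(
  steps=[
    {"claw": 0.5, "tx": 0, "ty": 0, "tz": -0.04, "ax": 0, "ay": 0, "az": 0},
    {"claw": 0.5, "tx": 0, "ty": 0, "tz": -0.08, "ax": 0, "ay": 0, "az": 0},
    {"claw": 0.5, "tx": 0, "ty": 0, "tz": -0.08, "ax": 0, "ay": 0, "az": 0},
  ],
)

```text
time: 22.63
eef_pos: [0.5507, -0.0632, 0.0241]
tcp_rot: [0.333, -0.623, 0.624, -0.334]
contact_force: [-2.3, -3.6, -0.7]
opening: 0.151
```

```bash
python3 to.py .5522 -.0617 .0241 -33.8
```

```text
t 22.6333 pos [ 0.5507 -0.0632  0.0241] yaw -33.7 shift [-0.2   0.    0.04] ay 0.09840428770289122 tilt [ 0.    -1.     0.001] F [-2.34 -3.6  -0.73] q6 0.29
```

Lateral force is now zero and the nose advanced about 0.4 mm. Another gentle forward nudge.

Emit:
play_rows(
  steps=[
    {"claw": 0.5, "tx": -0.03, "ty": 0, "tz": 0, "ax": 0, "ay": 0, "az": 0},
    {"claw": 0.5, "tx": -0.05, "ty": 0, "tz": 0, "ax": 0, "ay": 0, "az": 0},
    {"claw": 0.5, "tx": -0.05, "ty": 0, "tz": 0, "ax": 0, "ay": 0, "az": 0},
  ],
)

```text
time: 22.88
eef_pos: [0.5508, -0.0628, 0.0241]
tcp_rot: [0.334, -0.623, 0.624, -0.334]
contact_force: [-2.9, -4.4, 0.3]
opening: 0.149
```

```bash
python3 to.py .5522 -.0617 .0241 -33.8
```

```text
t 22.8833 pos [ 0.5508 -0.0628  0.0241] yaw -33.68 shift [-0.17  0.    0.06] ay 0.11819446419639235 tilt [ 0.001 -1.     0.001] F [-2.87 -4.45  0.25] q6 0.29
```

Emit:
play_rows(
  steps=[
    {"claw": 0.5, "tx": 0, "ty": 0, "tz": -0.05, "ax": 0, "ay": 0, "az": 0},
    {"claw": 0.5, "tx": -0.04, "ty": 0, "tz": -0.05, "ax": 0, "ay": 0, "az": 0},
    {"claw": 0.5, "tx": -0.04, "ty": 0, "tz": -0.05, "ax": 0, "ay": 0, "az": 0},
  ],
)

```text
time: 23.13
eef_pos: [0.5506, -0.0622, 0.0241]
tcp_rot: [0.334, -0.623, 0.624, -0.334]
contact_force: [-3.1, -4.7, -0.5]
opening: 0.157
```

```bash
python3 to.py .5522 -.0617 .0241 -33.8
```

```text
t 23.1333 pos [ 0.5506 -0.0622  0.0241] yaw -33.69 shift [-0.13 -0.    0.1 ] ay 0.11158783469204536 tilt [ 0.001 -1.     0.001] F [-3.11 -4.68 -0.48] q6 0.29
```

Emit:
play_rows(
  steps=[
    {"claw": 0.5, "tx": -0.03, "ty": 0, "tz": 0, "ax": 0, "ay": 0, "az": 0},
    {"claw": 0.5, "tx": -0.05, "ty": 0, "tz": 0, "ax": 0, "ay": 0, "az": 0},
    {"claw": 0.5, "tx": -0.05, "ty": 0, "tz": 0, "ax": 0, "ay": 0, "az": 0},
  ],
)

```text
time: 23.38
eef_pos: [0.5507, -0.0622, 0.0241]
tcp_rot: [0.334, -0.623, 0.624, -0.333]
contact_force: [-3.7, -6.4, -0.9]
opening: 0.153
```

```bash
python3 to.py .5522 -.0617 .0241 -33.8
```

```text
t 23.3833 pos [ 0.5507 -0.0622  0.0241] yaw -33.68 shift [-0.12 -0.    0.1 ] ay 0.12038380888154165 tilt [ 0.002 -1.     0.001] F [-3.65 -6.42 -0.93] q6 0.29
```

Emit:
play_rows(
  steps=[
    {"claw": 0.5, "tx": 0.05, "ty": 0, "tz": 0, "ax": 0, "ay": 0, "az": 0},
    {"claw": 0.5, "tx": 0.05, "ty": 0, "tz": 0, "ax": 0, "ay": 0, "az": 0},
  ],
)

```text
time: 23.55
eef_pos: [0.5507, -0.0622, 0.0241]
tcp_rot: [0.334, -0.623, 0.624, -0.334]
contact_force: [-2.4, -4.1, -1.6]
opening: 0.152
```

```bash
python3 to.py .5522 -.0617 .0241 -33.8; for c in wrist top; do python3 snap.py $c ${c}20;done;python3 - <<'E'
from h import *
a=cv2.imread('pics/w14.png');b=cv2.imread('pics/wrist20.png')
f=lambda i:cv2.resize(i[0:100,175:337],None,fx=4.8,fy=4.8,interpolation=2)[:300*2]
cv2.imwrite('pics/cmp14.png',f(a));cv2.imwrite('pics/cmp20.png',f(b))
E
```

```text
t 23.55 pos [ 0.5507 -0.0622  0.0241] yaw -33.71 shift [-0.12  0.    0.1 ] ay 0.09334896310488716 tilt [ 0.    -1.     0.001] F [-2.36 -4.06 -1.61] q6 0.29
23.6 [ 0.55068147 -0.06214436  0.02411029] [-2.81 -4.54 -2.01]
23.65 [ 0.55068594 -0.06215503  0.02411872] [-2.13 -5.18 -0.99]
```

View pics/cmp14.png

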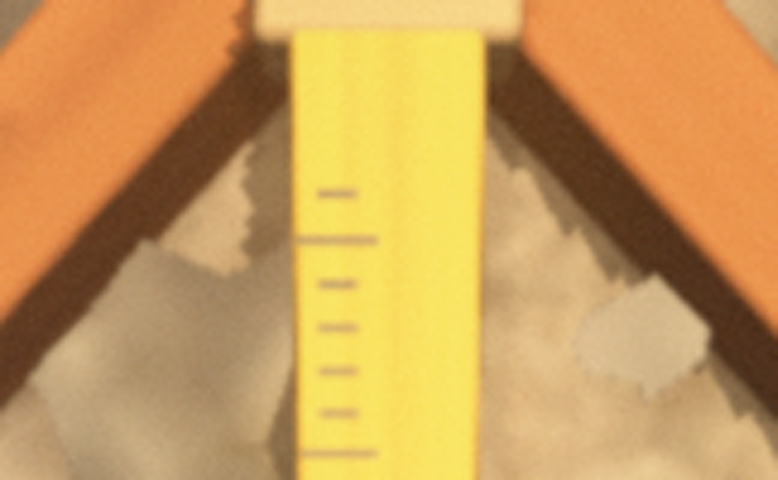

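View pics/cmp20.png

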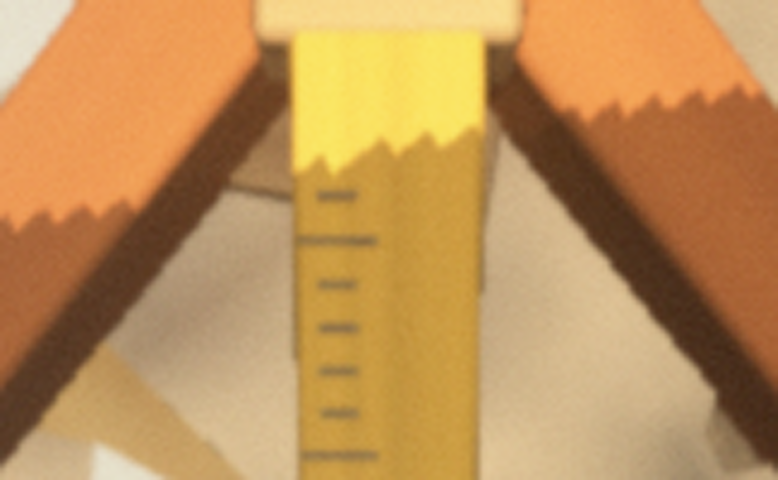

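In diagonal 1's last picture the rail edges were not quite symmetric about the slide: crop left gap 150, right gap 134. They are symmetric now. I'll quantify whether the first nose seating was really home.

```bash
cat > seat.py <<'E'
import sys
from plugs import *
def edges(tag):
    g=cv2.imread(f"pics/{tag}.png");M=pickle.load(open(f"pics/{tag}.pkl","rb"));V=cv2.cvtColor(g,cv2.COLOR_BGR2HSV)
    v=cv2.GaussianBlur(V[:,:,2],(3,3),0).astype(float)
    L=[]
    for side in (0,1):
        P=[]
        for r in range(12,60,2):
            row=v[r];rng=range(230,60,-1) if side==0 else range(282,450);st=0
            for u in rng:
                if st==0 and row[u]<115 and V[r,u,1]>110: st=1
                if st and row[u]>128:P.append((u+(.5 if side==0 else -.5),r));break
        P=np.array(P,np.float32);l=cv2.fitLine(P,cv2.DIST_WELSCH,0,.01,.01).ravel()
        res=np.abs((P-l[2:])@np.array([-l[1],l[0]]));P=P[res<1.5];l=cv2.fitLine(P,cv2.DIST_L2,0,.01,.01).ravel()
        L.append(ray(M,[l[2:],l[2:]+60*l[:2]],.03)[:,:2])
    # slide edges
    S=[]
    for r in range(12,60,2):
        s=g[r].astype(int);yel=(V[r,:,0]>18)&(V[r,:,0]<32)&(V[r,:,1]>120);xs=np.nonzero(yel[225:290])[0]+225
        S.append((xs.min(),xs.max(),r))
    S=np.array(S,float);mid=np.c_[(S[:,0]+S[:,1])/2,S[:,2]];l=cv2.fitLine(mid.astype(np.float32),cv2.DIST_HUBER,0,.01,.01).ravel()
    A=ray(M,[l[2:],l[2:]+40*l[:2]*np.sign(-l[1])],.0455)[:,:2];return L,A,M
for tag in sys.argv[1:]:
    L,A,M=edges(tag);u=A[1]-A[0];u/=np.linalg.norm(u);n=np.array([-u[1],u[0]])
    (a,b),(c,d)=L;t=np.linalg.solve(np.c_[b-a,c-d],c-a);C=a+t[0]*(b-a)
    al=[];
    for p,q in L: w=q-p;w/=np.linalg.norm(w);al.append(np.degrees(np.arctan2(w[1],w[0])))
    print(tag,"rail yaws",np.round(al,2),"corner",C.round(4),"rule yaw",np.degrees(np.arctan2(u[1],u[0])).round(2),"corner lat from axis mm",((C-A[0])@n*1000).round(2),"along from axis pt TCP",end=" ")
    # distances of point on axis to each rail -> home point where both equal 5
    T=M[2]+M[1]@np.array([0,0,0])
    print()
E
python3 seat.py w10 wrist12 wrist13 w14 w18 wrist19 wrist20
```

```text
w10 rail yaws [ -80.56 -166.87] corner [ 0.6599 -0.1458] rule yaw -33.44 corner lat from axis mm 0.14 along from axis pt TCP 
wrist12 rail yaws [ -80.62 -166.65] corner [ 0.6597 -0.1455] rule yaw -33.68 corner lat from axis mm 0.47 along from axis pt TCP 
wrist13 rail yaws [ -80.65 -166.77] corner [ 0.6596 -0.1456] rule yaw -33.6 corner lat from axis mm 0.46 along from axis pt TCP 
w14 rail yaws [ -80.75 -166.54] corner [ 0.6595 -0.1456] rule yaw -33.63 corner lat from axis mm 0.49 along from axis pt TCP 
w18 rail yaws [ 11.29 -78.96] corner [0.6268 0.0518] rule yaw 56.78 corner lat from axis mm 0.67 along from axis pt TCP 
wrist19 rail yaws [ 11.57 -78.81] corner [0.6266 0.052 ] rule yaw 57.63 corner lat from axis mm 0.33 along from axis pt TCP 
wrist20 rail yaws [ 11.13 -78.72] corner [0.6267 0.0518] rule yaw 56.17 corner lat from axis mm -0.27 along from axis pt TCP
```

Using the tool-to-corner distance, both seatings agree: about 129.9 mm from TCP to nose on the first and about 130.0 mm on the second. The first was therefore home within about 0.5 mm. The draw travel gives diagonal 2 about 20 mm longer, so the rule is already on the longer one. I'll unload the arm, then release.

Emit:
play_rows(
  steps=[
    {"claw": 0.5, "tx": 0.03, "ty": 0, "tz": 0, "ax": 0, "ay": 0, "az": 0},
    {"claw": 0.5, "tx": 0.05, "ty": 0.02, "tz": 0, "ax": 0, "ay": 0, "az": 0},
    {"claw": 0.5, "tx": 0.05, "ty": 0.02, "tz": 0, "ax": 0, "ay": 0, "az": 0},
  ],
)

```text
time: 23.9
eef_pos: [0.5507, -0.0621, 0.0241]
tcp_rot: [0.333, -0.623, 0.624, -0.334]
contact_force: [-1.1, -2.9, 0.1]
opening: 0.156
```

```bash
python3 to.py .5522 -.0617 .0241 -33.8
```

```text
t 23.9 pos [ 0.5507 -0.0621  0.0241] yaw -33.72 shift [-0.12  0.    0.1 ] ay 0.08158434889480759 tilt [-0.001 -1.     0.001] F [-1.11 -2.93  0.07] q6 0.29
```

Emit:
play_rows(
  steps=[
    {"claw": 0.5, "tx": 0.03, "ty": 0, "tz": 0.01, "ax": 0, "ay": 0, "az": 0},
    {"claw": 0.5, "tx": 0.03, "ty": 0, "tz": 0.01, "ax": 0, "ay": 0, "az": 0},
  ],
)

```text
time: 24.07
eef_pos: [0.5507, -0.0621, 0.0241]
tcp_rot: [0.333, -0.624, 0.624, -0.334]
contact_force: [-0.3, -0.6, -1.1]
opening: 0.149
```

```bash
python3 to.py .5522 -.0617 .0241 -33.8
```

```text
t 24.0667 pos [ 0.5507 -0.0621  0.0241] yaw -33.74 shift [-0.12  0.    0.1 ] ay 0.06470539468608649 tilt [-0.001 -1.     0.001] F [-0.25 -0.65 -1.08] q6 0.29
```

Emit:
play_rows(
  steps=[
    {"claw": 2.5, "tx": 0, "ty": 0, "tz": 0, "ax": 0, "ay": 0, "az": 0},
    {"claw": 3.5, "tx": 0, "ty": 0, "tz": 0, "ax": 0, "ay": 0, "az": 0},
    {"claw": 4.5, "tx": 0, "ty": 0, "tz": 0, "ax": 0, "ay": 0, "az": 0},
    {"claw": 4.5, "tx": 0, "ty": 0, "tz": 0, "ax": 0, "ay": 0, "az": 0},
    {"claw": 4.5, "tx": 0, "ty": 0, "tz": 0, "ax": 0, "ay": 0, "az": 0},
    {"claw": 4.5, "tx": 0, "ty": 0, "tz": 0, "ax": 0, "ay": 0, "az": 0},
  ],
)

```text
time: 24.57
eef_pos: [0.5502, -0.0624, 0.0239]
tcp_rot: [0.333, -0.624, 0.624, -0.334]
contact_force: [0.4, 0.5, -0.1]
opening: 0.528
```

```bash
python3 to.py .5522 -.0617 .0241 -33.8; for c in wrist top; do python3 snap.py $c ${c}21;done; python3 seat.py wrist20 wrist21
```

```text
t 24.5667 pos [ 0.5502 -0.0624  0.0239] yaw -33.73 shift [-0.17 -0.02  0.13] ay 0.07116660090406413 tilt [-0. -1.  0.] F [ 0.38  0.51 -0.07] q6 0.29
24.6167 [ 0.55016219 -0.06243078  0.02384258] [-0.84 -0.31  0.09]
24.6667 [ 0.55017908 -0.06247419  0.02385911] [ 0.16 -0.45 -0.2 ]
wrist20 rail yaws [ 11.13 -78.72] corner [0.6267 0.0518] rule yaw 56.17 corner lat from axis mm -0.27 along from axis pt TCP 
wrist21 rail yaws [ 11.31 -78.73] corner [0.6267 0.0519] rule yaw 56.43 corner lat from axis mm -0.46 along from axis pt TCP
```

View pics/wrist21.png

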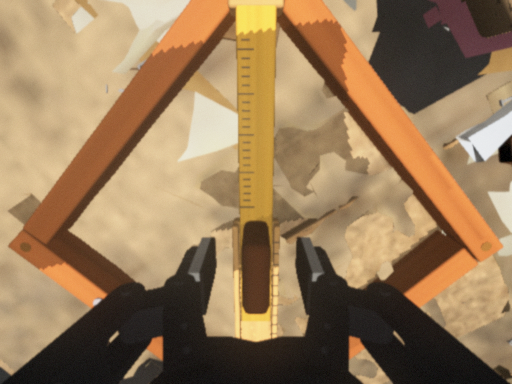

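The fingers are clear on both sides (px ~212 and ~300, handle 243–270) and the rule did not move. Rise straight up for an overview.

Emit:
play_rows(
  steps=[
    {"claw": 4.5, "tx": 0, "ty": -1, "tz": 0, "ax": 0, "ay": 0, "az": 0},
    {"claw": 4.5, "tx": 0, "ty": -3, "tz": 0, "ax": 0, "ay": 0, "az": 0},
    {"claw": 4.5, "tx": 0, "ty": -6, "tz": 0, "ax": 0, "ay": 0, "az": 0},
    {"claw": 4.5, "tx": 0, "ty": -10, "tz": 0, "ax": 0, "ay": 0, "az": 0},
    {"claw": 4.5, "tx": 0, "ty": -14, "tz": 0, "ax": 0, "ay": 0, "az": 0},
    {"claw": 4.5, "tx": 2, "ty": -17, "tz": 0, "ax": 0, "ay": 0, "az": 0},
    {"claw": 4.5, "tx": 4, "ty": -19, "tz": 0, "ax": 0, "ay": 0, "az": 0},
    {"claw": 4.5, "tx": 5, "ty": -20, "tz": 0, "ax": 0, "ay": 0, "az": 0},
    {"claw": 4.5, "tx": 5, "ty": -20, "tz": 0, "ax": 0, "ay": 0, "az": 0},
    {"claw": 4.5, "tx": 5, "ty": -20, "tz": 0, "ax": 0, "ay": 0, "az": 0},
  ],
)

```text
time: 25.5
eef_pos: [0.5221, -0.1041, 0.2236]
tcp_rot: [-0.333, 0.624, -0.624, 0.333]
contact_force: [0.4, -0.1, -0.4]
opening: 0.528
```

```bash
for c in wrist top scene; do python3 snap.py $c ${c}22;done;python3 -c "
from h import *
crop(cv2.imread('pics/scene22.png'),240,130,370,240,6,'pics/scene22c.png');crop(cv2.imread('pics/top22.png'),270,165,400,285,5,'pics/top22c.png')"
```

```text
25.55 [ 0.52167893 -0.10353607  0.22217283] [ 0.85 -0.55 -0.22]
25.6 [ 0.52147776 -0.10322554  0.22151608] [-0.35 -1.   -1.26]
25.65 [ 0.52149178 -0.103102    0.22131354] [ 1.11  0.27 -0.19]
```

View pics/wrist22.png

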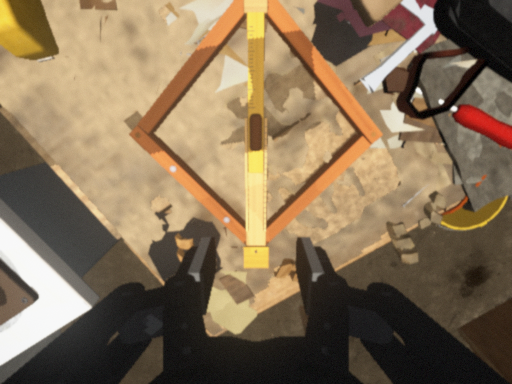

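View pics/scene22c.png

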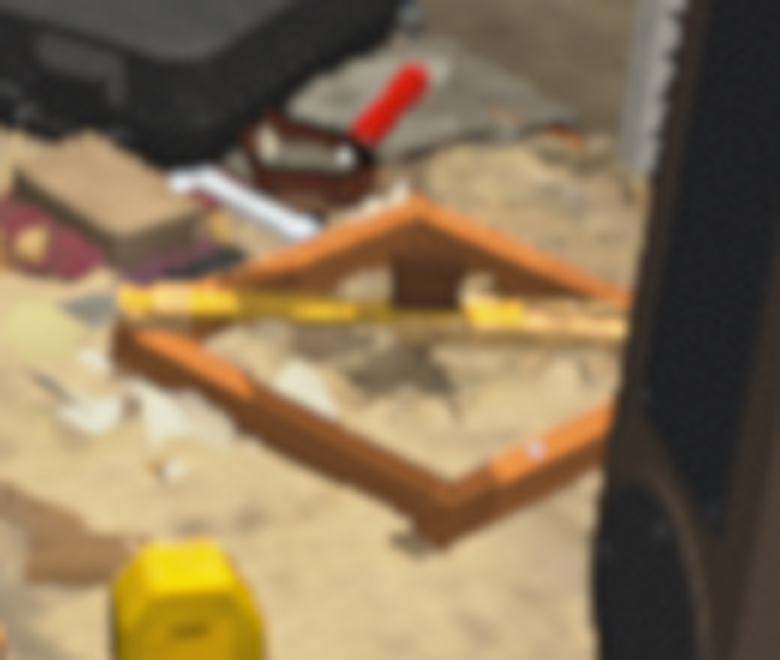

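View pics/top22c.png

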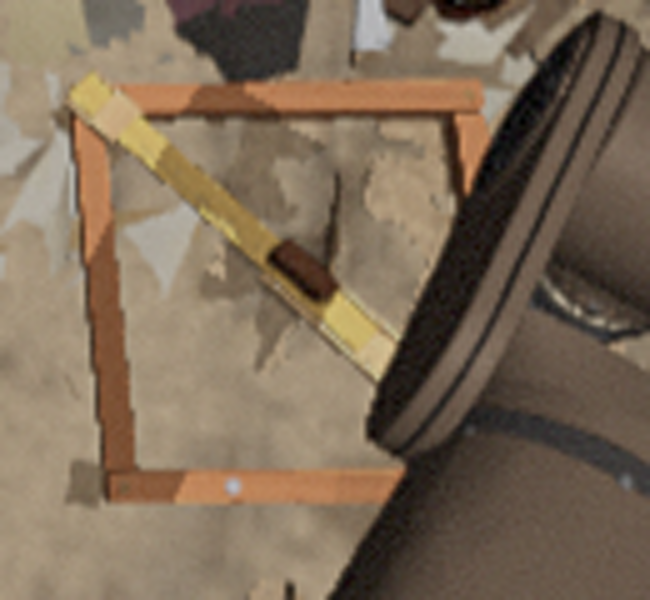

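Run:
```python
from plugs import *
g=cv2.imread("pics/wrist22.png");cr=[(130,115),(355,120),(236,235)]
cv2.imwrite("pics/w22p.png",np.hstack([cv2.resize(g[y:y+40,x:x+40],None,fx=6.5,fy=6.5,interpolation=2) for x,y in cr]))
M=pickle.load(open("pics/wrist22.pkl","rb"));d=np.load("pics/wrist22d.npy")
W=[]
for v in range(100,165):
  for u in range(235,275):
    w=M[2]+M[1]@(np.linalg.inv(M[0])@[u,v,1])*d[v,u]
    if .073<w[2]<.084: W.append(w[:2]*1000)
print(cv2.minAreaRect(np.array(W,np.float32)),len(W))
```

```text
((549.3499755859375, -63.45234680175781), (39.238826751708984, 13.168910026550293), 55.80537414550781) 431
```

View pics/w22p.png

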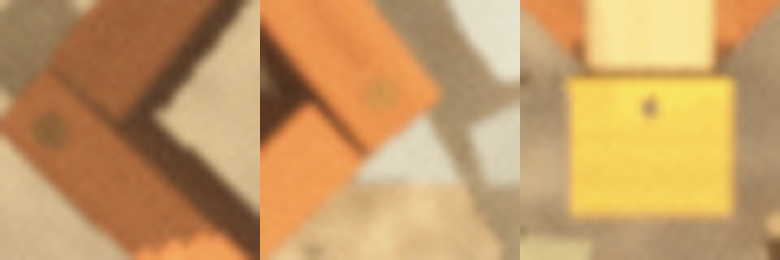

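Run:
```python
from plugs import *
M=pickle.load(open("pics/wrist22.pkl","rb"))
P=ray(M,[[130+52/6.5,115+130/6.5],[355+(380-260)/6.5,120+92/6.5]],.03)[:,:2];m=ray(M,[[236+(650-520)/6.5,235+106/6.5]],.0425)[0][:2]
print("NL FR",P.round(4),np.linalg.norm(P[0]-P[1]).round(4),"before",np.hypot(.6702-.4204,.1526+.0136).round(4))
h=np.array([.54935,-.06345]);print("mark",m.round(4),"plug NR (.4555,-.2036)","reading",(np.linalg.norm(h-m)-.1153).round(4))
```

```text
NL FR [[ 0.4201  0.0136]
 [ 0.6698 -0.1524]] 0.2998 before 0.3
mark [ 0.4561 -0.203 ] plug NR (.4555,-.2036) reading 0.0525
```

The mark is within 0.8 mm of its plug. The reading is about 52.5 mm against 52.8 mm predicted. The NL–FR plug distance is unchanged (299.8 vs 300.0 mm). Handing in.

```bash
python3 -c "
from plant import ctrl
print(ctrl.sign_off())"
```

```text
the job is handed in; nothing more can be done
None
```

I measured both diagonals in the order you asked and left the rule lying flat across the longer one, near right to far left. The hook and nose were home, the gripper was released and clear, and I handed in at about 26 s.

| Diagonal | Reading |
|---|---|
| Near left to far right | about 32 mm, from the frame geometry (rough estimates ran 29–34 mm) |
| Near right to far left (longer) | about 52.5 mm, measured at the end |

- **Difference:** the handle's positions at the two seatings put the near right to far left diagonal about 20 mm longer. That fits the far rail being shifted about 15–16 mm to the left.
- **Last checks:** the hook mark was within 1 mm of its corner plug, and the nose sat centred in the inside corner. The near left to far right plug distance stayed the same (299.8 mm against 300.0 mm), so the frame kept its shape. The pushes into the corners stayed at about 6–8 N. I saw no contact with the other things on the bench, but did not check their positions separately at the end.
- **Fingertips:** in the pictures they were about 30 mm behind the stated tool point. My first grasp closed on air above the handle, and I redid it lower.
- **First diagonal:** its nose seating showed about 0.5 mm of sideways asymmetry in the picture. The tool-to-corner distance agreed with the second seating, so I did not repeat it.
- **Second diagonal:** the nose first stopped about 1 mm short on one rail, and I eased it home.

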